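Unlock the bottle tote and roll it into its bay

ROBOT

A 7-joint arm with a two-finger parallel gripper is mounted at the origin on the work surface. World frame = base frame: x ahead of the robot, y to its left, z up, the work surface at z = 0. Lengths are in m, angles in rad, forces in N, time in s.
With the tool pointing down it reaches from about 0.425 to 0.875 m from the base axis. Payload 4.7 kg.
Tool frame: the origin (TCP) lies on the centre line of the jaws, within the pads' length; the fingertips stand 14 mm ahead of it and the grasp point (between the pads) lies 5 mm behind it; z points along the fingers, x is the direction in which the jaws open and shut, and the axes are right-handed (so a half turn about z gives the same grasp; the last joint's range is limited). The gripper opens to 87 mm and grips with 3 to 60 N. Pads are 19 mm wide; open, the fingers measure 117 mm over their backs; the gripper's body (75 mm by 190 mm) begins 51 mm behind the grasp point.
Start: joints at [-1.179, 0.321, -0.07, 1.45, 0.023, 1.371, -0.057], TCP at [0.24, 0.604, 0.237] pointing down, gripper open.
Joint ranges: [-2.86, 2.86], [-0.3, 2.09], [-1.38, 1.24], [0.06, 2.45], [-1.56, 4.7], [0.09, 2.05], [-2.69, 2.69]. Speed limits (rad/s): [2.57, 2.57, 3.14, 3.14, 3.14, 3.14, 3.14].

INTERFACE

Orientations are given as a rotation vector (axis times angle).
In Python, from bench import ctrl gives the robot as it stands.
- The arm moves only by the tool drive_tool, never from a script. Its argument "rows" is a list that holds one entry, the list of rows, each a list of 5 numbers: the shift along the tool's x, y, z scaled (see below), then the turn about the tool's z scaled (see below), then the closure in counts, from 0 (fully open) to 255 (shut). In form: [[[dx, dy, dz, spin, jaw], ...]]. A call has 1 to 20 rows; each row is the pose to reach, as a shift and turn from the pose commanded when the call began, along the tool's axes at that moment, turning the shorter way round; what a row does not reach only later rows make up. The controller multiplies each number of a shift by 300 mm and each number of a turn by pi rad. A row lasts 1/8 s, in which the tool goes at most 62.5 mm and 10.7 degrees, less where a joint would pass 70% of its speed; a pose out of reach is approached as far as the arm can. A call with a number of a shift or a turn outside -1 to 1 is refused whole. A call with a gripper value outside its range is refused whole. The fingers move at their own pace and stop on an object; "grip_force" is the grip in N (left out, the last holds). Time passes only in rows, so rows that repeat a pose let the fingers close. It gives the time, the measured TCP pose, the force and the opening at its end, in the units of the state.
- ctrl.get_state(): the state, without advancing time (a new reading comes with each control period).
- ctrl.get_image(name): name is "scene" or "side" or "wrist"; returns a dict with "img" (400x640x3 uint8, blue, green, red), "camera_matrix" (3x3 intrinsics, pixels), "k1" (the pictures are not rectified: a ray, as slopes to the right and down, at radius r is drawn at 1 + k1 r^2 times it, then the intrinsics apply), "R" (3x3) and "t" (3): a world point X has camera coordinates R X + t. Camera axes: x right, y down, z forward; pixel columns grow to the right and rows downward; lengths in m; the calibration is good to about 2 mm. A picture is of the moment at which its call begins. There is no depth.
- ctrl.close_job(): hands the job in, once; it reports no verdict.
The state is a dict: "time": time; "joint_positions": joint angles; "qd": joint speeds; "joint_torque": joint torques, N m; "position": TCP position; "tool_rot": TCP orientation; "ft_force": force on the tool from outside, world axes, zero at the start; "torque": the same for the moment, N m; "grip_width": opening from 0.0 (shut) to 1.0 (fully open).
Only numpy, scipy, OpenCV 4.12 (cv2) and the standard library are available. Lean on these libraries where they do the work, as an engineer would, in place of code of your own. Each camera call takes 0.05 s, during which the arm holds its last target.

TASK

Take the key from its stand, put it fully home in the lock beside the roller track (feel for the barrel, which is not lined up with the keyhole) and turn it clockwise to its stop to draw the hidden bolt. Leave the key in the lock like that, push the bottle tote along the rollers into the bay until it rests against the end plate, and let go. Do not lift or tip the tote, and leave the amber bottle, the funnel and the jar alone.

Things in the scene. Friction and masses are not known exactly. Their poses are not given: they have to be found in the camera images.
- key_bow (a point): Brass key, 60 g, upright in its stand. Point: centre of its bow, the flat grip: 36 mm along x, 9 mm thick along y, 32 mm tall along z (up); grasp from above across the 9 mm. A round shank 8 mm across runs down from it; on it a collar 18 mm across, 4 mm thick, its underside 30 mm below the point. A half turn about z leaves the key the same.
- key_tip (a point): Lower end of the same key, 64 mm below the bow centre: a tapered pilot. Two opposite bits, together 24 mm along x and 5 mm thick, with a wedge-shaped lower edge, lie from 4 to 12.5 mm above this point.
- key_stand: Fixed wooden block 64 x 64 x 44 mm holding the key; origin at the centre of its underside. The key's collar rests on its top; lift the key straight up 35 mm to free it. It swaps sides with the amber bottle.
- keyhole (a point): Keyhole centre in the flat top plate, 100 mm above the bench, of the lock housing (64 x 64 mm grey block on the far side of the track). x along the slot, z up. Slot 27 mm along x by 8 mm, crossed by an 11 mm square for the shank; plate 8 mm thick, hollow below. Key fully home: collar on the plate, bow centre 30 mm above this point.
- barrel_face (a point): Hidden in the lock, 20 mm below the keyhole: face of the barrel. It has the same slot, turned clockwise from above by an unknown 0.4 to 1.05 rad from the keyhole's slot. A key put straight in stops here, bow centre 40 mm above the keyhole, and then turns freely; within about 0.12 rad of the barrel's slot it can drop the last 10 mm. Feel lightly (under 5 N) or the barrel is dragged along.
- bolt_hole (a point): Fixed point 50 mm above the bench where the hidden steel bolt (16 mm wide) leaves the rail by the lock and enters a pocket in the tote's side, pinning it with a few mm of play. With the key home, turning it clockwise (0.12 N m, no spring back) to its stop, key about 1.4 to 1.5 rad from the slot, draws the bolt clear. Turned over 0.2 rad the key cannot be pulled out.
- tote_center (a point): White tote 110 mm along x, 120 mm along y, 70 mm tall, four small amber bottles fixed in it up to 100 mm; 0.45 to 0.8 kg. Point: centre of the 70 mm tall body. It stands on rollers (tops 36 mm above the bench) and rolls along its +y with about 2 N drag, between side rails 14 mm above the rollers, 3 mm play a side. Open space behind it (-y) for pushing its rear wall.
- tote: The same tote; origin at the centre of its underside, 35 mm below tote_center.
- bay_seat (a point): Where the tote's centre is when it rests against the bay's end plate (aluminium end plate and side walls up to 90 mm above the bench, open above), about 180 mm along the track from its start. y is the travel direction, x points across the track towards the lock, z up.
- amber_bottle: Bystander: amber glass bottle, 60 mm across, 115 mm tall; origin at the centre of its underside.
- funnel: Bystander: white plastic funnel standing mouth down, 100 mm across, 115 mm tall; origin at the centre of its underside.
- jar: Bystander: small glass jar, 48 mm across, 55 mm tall; origin at the centre of its underside.
Not all that is in view belongs to the job. What is shaped like the tote but brown, green or yellow is not meant.

How it is judged:
On the way, in this order (a step that is already met when the one before it is completed fails the run):
1. the key is fully home in the lock, its collar on the plate (z of key_bow in the frame of keyhole below 0.034 m and horizontal distance between key_bow and keyhole below 0.006 m), for 0.1 s.
2. the key, still home, is turned at least 1.25 rad from the slot (all of step 1 and angle between the x axis of key_bow and the x axis of keyhole, either way round above 1.25 rad), for 0.2 s.
At the end, for the whole second after the job is handed in: The key stands fully home in the lock (collar within 4 mm of the plate), turned at least 1.25 rad from the slot, and the tote is at rest, flat on the rollers in the bay, within 10 mm of the end plate (all of step 2 and y of tote_center in the frame of bay_seat between -0.01 and 0.006 m and x of tote_center in the frame of bay_seat between -0.008 and 0.008 m and z of tote_center in the frame of bay_seat below 0.006 m and angle between tote_center's own z axis and vertical below 0.08 rad and linear speed of tote below 0.02 m/s); the robot touches nothing.
It fails at once if the tote is lifted more than 20 mm off the rollers or tipped (z of tote_center in the frame of bay_seat above 0.02 m or angle between tote_center's own z axis and vertical above 0.35 rad).
It fails at once if a bystander (amber bottle, funnel, jar) is moved more than 30 mm or tipped over (distance of any of amber_bottle, funnel, jar from where it was at the start of the episode above 0.03 m or angle between any of amber_bottle, funnel, jar's own z axis and vertical above 0.5 rad).
It also fails if it takes over 69 s, if anything falls off the work surface, if the arm or the gripper's body presses on something with over 40 N, if the wrist force passes 120 N, or if a joint passes its speed limit or range.

## Working session

There is one attempt and no reset: what is moved stays moved. The work goes in short steps, Python scripts to look and compute and a tool call to move; the robot and the scene stay as the last step left them, time stands still between calls to the robot, and variables do not carry over. Pictures are saved under pics/ and viewed, and the job is handed in when it is done.

Besides the shell and the picture viewer there is one more tool, called after "Request:" in YAML: its name, and indented under it one key for each argument. drive_tool: Moves the arm, as the interface text tells. Its arguments: {"type":"object","properties":{"rows":{"type":"array"},"grip_force":{"type":"number"}},"required":["rows"]}

```bash
ls; mkdir -p pics; cat > h.py <<'E'
import numpy as np, cv2
from bench import ctrl
def grab(n):
    d=ctrl.get_image(n); return d
def ray(d,u,v):
    K=np.array(d["camera_matrix"]);k1=d["k1"];R=np.array(d["R"]);t=np.array(d["t"])
    p=cv2.undistortPoints(np.array([[[u,v]]],float),K,np.array([k1,0,0,0.]))[0,0]
    return -R.T@t, R.T@np.array([p[0],p[1],1.])
def onz(d,u,v,z):
    c,r=ray(d,u,v); return c+r*(z-c[2])/r[2]
def proj(d,X):
    R=np.array(d["R"]);t=np.array(d["t"])
    return cv2.projectPoints(np.array(X,float).reshape(-1,3),cv2.Rodrigues(R)[0],t,np.array(d["camera_matrix"]),np.array([d["k1"],0,0,0.]))[0][:,0]
def tri(prs):
    A=np.zeros((3,3));b=np.zeros(3)
    for c,r in prs:
        r=r/np.linalg.norm(r);P=np.eye(3)-np.outer(r,r);A+=P;b+=P@c
    X=np.linalg.solve(A,b)
    return X,[np.linalg.norm((np.eye(3)-np.outer(r,r)/(r@r))@(X-c)) for c,r in prs]
E
python3 - <<'E'
from h import *
import pickle
D={n:grab(n) for n in("scene","side","wrist")}
pickle.dump(D,open("d0.pkl","wb"))
for n in D:
    cv2.imwrite(f"pics/{n}0.png",D[n]["img"]); print(n,np.round(-np.array(D[n]["R"]).T@D[n]["t"],3),D[n]["k1"],np.array(D[n]["camera_matrix"])[0])
s=ctrl.get_state();print(s)
E
```

```text
pics
scene [1.32  0.147 0.695] -0.012588036692000724 [382.64207003   0.         322.43432029]
side [0.5   0.816 0.781] -0.00011226434007958928 [444.28367748   0.         320.18759665]
wrist [0.178 0.629 0.384] -0.033705179201482006 [284.95892595   0.         311.69864918]
{'time': 0.15, 'joint_positions': array([-1.1789087 ,  0.32166304, -0.07005998,  1.45139173,  0.02258818,
        1.37079428, -0.0568869 ]), 'qd': array([-8.07951184e-04, -1.27838778e-03, -1.16042295e-03, -3.86389342e-03,
       -2.48582953e-04, -3.80821105e-05,  8.56725977e-05]), 'joint_torque': array([-6.52001236e-04, -4.91793036e+01, -4.05104365e-01, -3.12883615e+01,
       -6.40809769e-02,  4.02617804e-02,  1.25805109e-04]), 'position': array([0.23966887, 0.6037758 , 0.23570737]), 'tool_rot': array([ 2.59830423e+00,  1.76431536e+00, -1.83491829e-03]), 'ft_force': array([-0.37235186,  0.02295755, -0.47676548]), 'torque': array([ 0.01607727, -0.01914423, -0.01746832]), 'grip_width': 0.9998004863150433}
```

View pics/scene0.png

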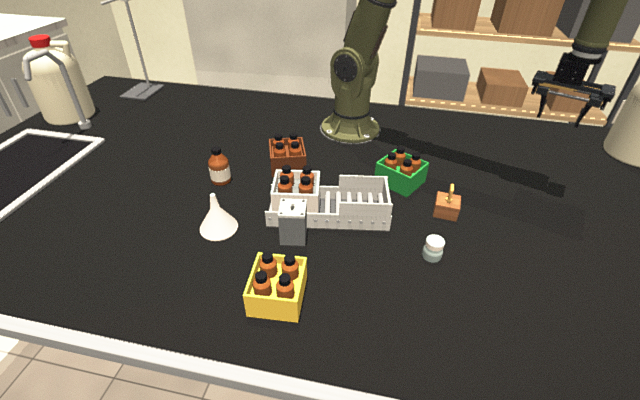

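View pics/side0.png

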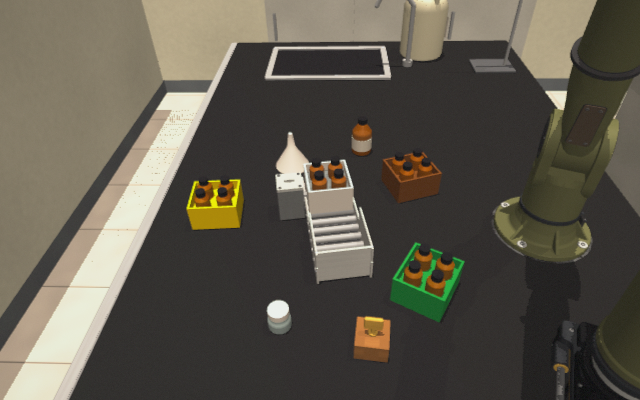

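View pics/wrist0.png

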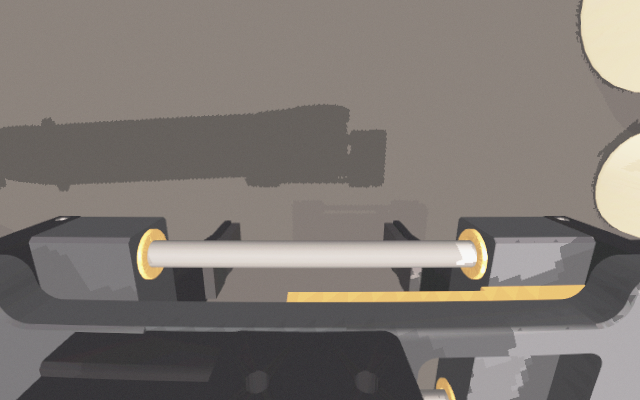

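The tote meant is the white one with bottles (scene ~(297,190), side ~(330,187)). The brown (287,152), green (402,172) and yellow (277,288) ones are decoys. The lock is at scene (292,222) and side (290,195), and the key and stand are at scene (448,202) and side (373,335). I'll confirm with enlarged crops.

```bash
python3 - <<'E'
import pickle,cv2,numpy as np
D=pickle.load(open("d0.pkl","rb"))
def crop(n,x0,y0,x1,y1,s): return cv2.resize(D[n]["img"][y0:y1,x0:x1],None,fx=s,fy=s,interpolation=cv2.INTER_CUBIC)
cv2.imwrite("pics/c1.png",crop("scene",260,160,400,250,5))
cv2.imwrite("pics/c2.png",crop("side",265,150,385,290,4))
a=crop("scene",425,175,475,225,8);b=crop("side",345,305,400,360,8)
cv2.imwrite("pics/c3.png",np.hstack([a,cv2.resize(b,(400,400))]))
E
```

```text
(no output)
```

View pics/c1.png

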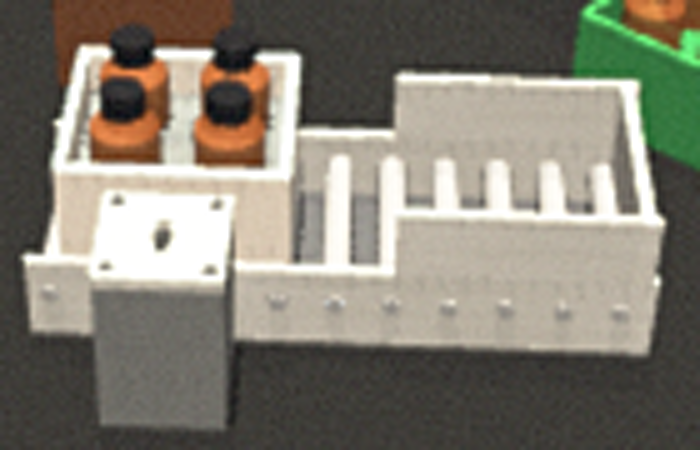

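View pics/c2.png

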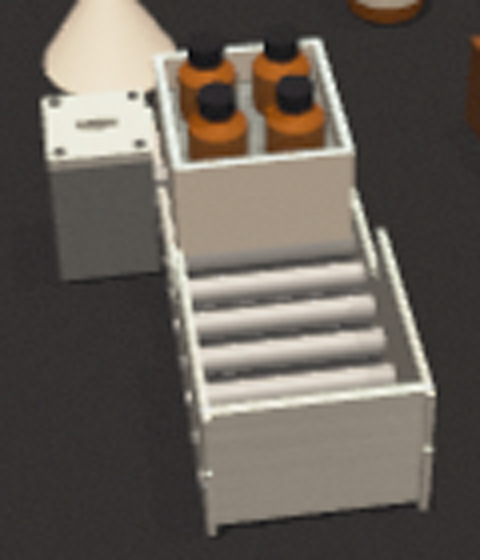

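View pics/c3.png

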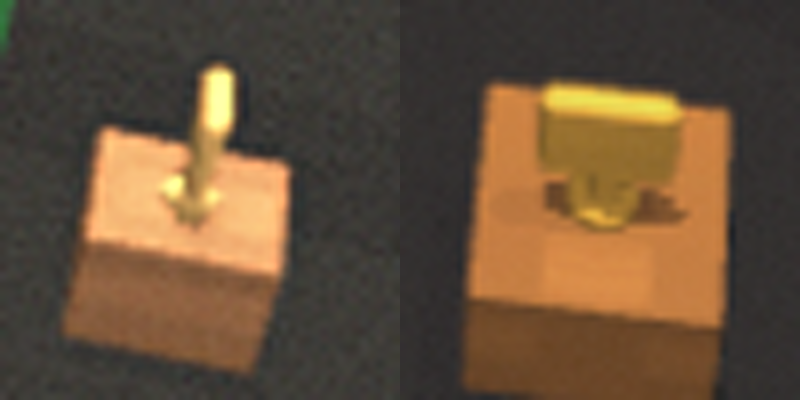

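Confirmed: the white tote with the lock next to it, and an upright brass key in its wooden stand. Next I'll work out coarse positions.

```bash
python3 - <<'E'
import pickle; from h import *
D=pickle.load(open("d0.pkl","rb"))
S,T,W=D["scene"],D["side"],D["wrist"]
def c(p,x0,y0,s): return [( (x+.5)/s-.5+x0,(y+.5)/s-.5+y0) for x,y in p]
def rect(d,p,z): return np.array([onz(d,u,v,z)[:2] for u,v in p])
st1=c([(100,128),(290,165),(280,275),(85,240)],425,175,8); st2=c([(85,85),(330,105),(320,325),(68,298)],345,305,400/55)
lk1=c([(108,192),(235,198),(225,287),(90,280)],260,160,5); lk2=c([(42,97),(145,92),(158,155),(50,163)],265,150,4)
for nm,d,p,z in(("stand sc",S,st1,.044),("stand si",T,st2,.044),("lock sc",S,lk1,.1),("lock si",T,lk2,.1)):
    r=rect(d,p,z);e=np.roll(r,-1,0)-r
    print(nm,r.mean(0).round(4),np.linalg.norm(e,axis=1).round(4),np.degrees(np.arctan2(e[:,1],e[:,0])).round(1))
kh=[ray(S,*c([(162,236)],260,160,5)[0]),ray(T,*c([(97,124)],265,150,4)[0])]
print("kh",[ (a+b*(.1-a[2])/b[2]).round(4) for a,b in kh],tri(kh))
# bow top edge: side
b=c([(145,97),(278,107)],345,305,400/55); r=rect(T,b,.09);print("bow side",r.round(4),r.mean(0))
b=c([(218,75)],425,175,8); print("bow scene", onz(S,*b[0],.09))
s=ctrl.get_state();import scipy.spatial.transform as t;R=t.Rotation.from_rotvec(s["tool_rot"]).as_matrix();print(R.round(3))
Wp=-np.array(W["R"]).T@W["t"];print("cam in tool",R.T@(Wp-s["position"]));print((R.T@np.array(W["R"]).T).round(3)); print("tcp px",proj(W,s["position"]+np.array([[0,0,0.]])),proj(W,s["position"]+R[:,2]*.014))
E
```

```text
stand sc [0.438  0.3347] [0.0656 0.0641 0.0642 0.0666] [ 83.7  -7.4 -94.1 173.9]
stand si [0.435  0.3342] [0.0652 0.0656 0.0634 0.0642] [175.6  83.1  -5.6 -95.3]
lock sc [ 0.6292 -0.0565] [0.0638 0.0678 0.0642 0.0675] [  98.4    9.3  -81.8 -170.9]
lock si [ 0.6233 -0.0568] [0.0658 0.0652 0.066  0.0678] [-175.   101.     7.2  -79.4]
kh [array([ 0.628 , -0.0581,  0.1   ]), array([ 0.6246, -0.0588,  0.1   ])] (array([ 0.62512672, -0.05939311,  0.09850116]), [np.float64(0.0009035661323372788), np.float64(0.0009035661323371252)])
bow side [[0.4513 0.335 ]
 [0.4183 0.3372]] [0.43479174 0.33609387]
bow scene [0.42709051 0.33518937 0.09      ]
[[ 0.369  0.929 -0.   ]
 [ 0.929 -0.369 -0.001]
 [-0.001  0.    -1.   ]]
cam in tool [ 0.00025349 -0.06644422 -0.14786575]
[[ 1.    -0.     0.001]
 [ 0.     0.97   0.244]
 [-0.001 -0.244  0.97 ]]
tcp px [[311.09540809 247.59848171]] [[311.12673464 238.03293002]]
```

Request:
drive_tool:
  rows:
    - [[-0.3, 0.6, 0.06, -0.09, 0], [-0.5, 1.0, 0.12, -0.09, 0], [-0.5, 1.0, 0.12, -0.09, 0], [-0.5, 1.0, 0.12, -0.09, 0], [-0.5, 1.0, 0.12, -0.09, 0], [-0.5, 1.0, 0.12, -0.09, 0], [-0.5, 1.0, 0.12, -0.09, 0], [-0.5, 1.0, 0.12, -0.09, 0]]

```text
time: 1.15
position: [0.4621, 0.3556, 0.2005]
tool_rot: [-2.322, -2.115, 0.0]
ft_force: [-0.8, 1.2, -0.3]
grip_width: 1.001
```

Request:
drive_tool:
  rows:
    - [[-0.08, 0.165, 0, 0, 0], [-0.08, 0.165, 0, 0, 0], [-0.08, 0.165, 0, 0, 0]]

```text
time: 1.52
position: [0.5091, 0.3273, 0.2005]
tool_rot: [-2.321, -2.115, 0.0]
ft_force: [-0.9, 0.5, -0.3]
grip_width: 1.0
```

```bash
python3 - <<'E'
from h import *
import pickle
D={"wrist":grab("wrist"),"st":ctrl.get_state()}
pickle.dump(D,open("d1.pkl","wb"));cv2.imwrite("pics/w1.png",D["wrist"]["img"])
print(D["st"]["position"],D["st"]["tool_rot"],D["st"]["qd"])
E
```

```text
[0.5087254  0.32760886 0.20049648] [-2.32018860e+00 -2.11620692e+00  1.20574216e-04] [-0.00541923 -0.00256097 -0.00482081  0.00448187  0.00282345 -0.00262808
  0.00110547]
```

View pics/w1.png

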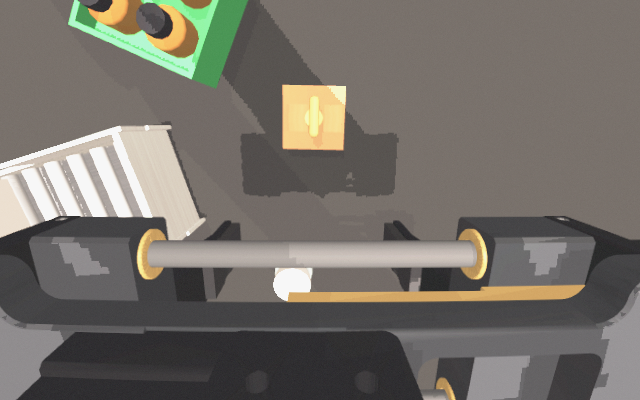

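Wrist view: the stand spans (282–346, 85–150), with the key bow upright in the image at (314,117). I'll segment both.

```bash
python3 - <<'E'
from h import *
import pickle
D=pickle.load(open("d1.pkl","rb"));W=D["wrist"];im=W["img"]
hsv=cv2.cvtColor(im,cv2.COLOR_BGR2HSV)
c=im[75:160,270:360];cv2.imwrite("pics/c4.png",cv2.resize(c,None,fx=6,fy=6,interpolation=cv2.INTER_CUBIC))
for p in((314,100),(300,100),(314,117),(330,140),(308,118)): print(p,hsv[p[1],p[0]],im[p[1],p[0]])
m=cv2.inRange(hsv[75:160,270:360],(5,60,120),(35,255,255))
n,l,s,ce=cv2.connectedComponentsWithStats(m);i=1+s[1:,4].argmax()
r=cv2.minAreaRect(cv2.findContours((l==i).astype('uint8'),0,2)[0][0]);print("stand",r)
bx=cv2.boxPoints(r)+[270,75]
w=np.array([onz(W,u,v,.044)[:2] for u,v in bx]);e=np.roll(w,-1,0)-w;print(w.mean(0),np.linalg.norm(e,axis=1),np.degrees(np.arctan2(e[:,1],e[:,0])))
E
```

```text
(314, 100) [ 30  63 247] [186 247 247]
(300, 100) [ 20 107 247] [143 213 247]
(314, 117) [ 30  63 247] [186 247 247]
(330, 140) [ 19 114 246] [136 206 246]
(308, 118) [ 30  76 247] [173 246 247]
stand ((43.16278076171875, 42.02372741699219), (63.660213470458984, 65.00686645507812), 1.1691392660140991)
[0.43541491 0.3364267 ] [0.0650204  0.06416472 0.06511324 0.0674171 ] [172.09330404  83.5821825   -5.04243959 -96.49943169]
```

View pics/c4.png

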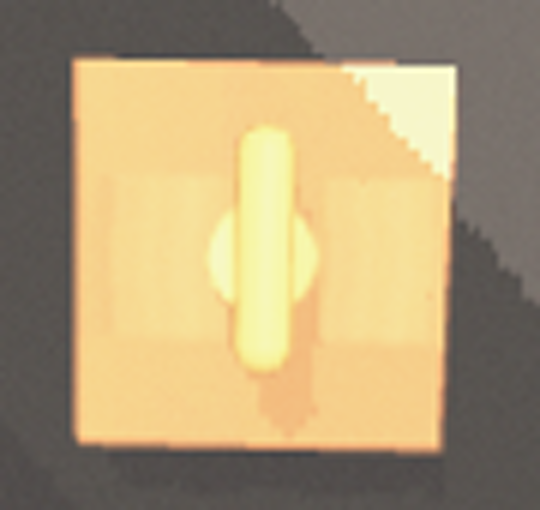

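```bash
python3 - <<'E'
from h import *
import pickle
D=pickle.load(open("d1.pkl","rb"));W=D["wrist"];im=W["img"]
hsv=cv2.cvtColor(im,cv2.COLOR_BGR2HSV)[75:160,270:360]
m=cv2.inRange(hsv,(27,40,200),(36,255,255));m[:, :38]=0;m[:,50:]=0
n,l,s,ce=cv2.connectedComponentsWithStats(m);i=1+s[1:,4].argmax();print(s[i])
ys,xs=np.nonzero(l==i)
r=cv2.minAreaRect(np.stack([xs,ys],1).astype(np.float32));print(r)
ends=[((267+.5)/6-.5+270,(127+.5)/6-.5+75),((263+.5)/6-.5+270,(370+.5)/6-.5+75)]
for z in(.09,):
  p=np.array([onz(W,u,v,z) for u,v in ends]);print(p,p.mean(0),np.linalg.norm(p[0]-p[1]),np.degrees(np.arctan2(*(p[1]-p[0])[1::-1])))
s=D["st"]
from scipy.spatial.transform import Rotation as Ro
R=Ro.from_rotvec(s["tool_rot"]).as_matrix()
print("tool shift",R.T@(p.mean(0)-[0,0,.09-.071]-s["position"])/.3, np.degrees(np.arctan2(R[1,0],R[0,0])))
# wrist collar center check
print(onz(W,(264+.5)/6-.5+270,(255+.5)/6-.5+75,.048))
E
```

```text
[ 40  21   9  40 306]
((44.0, 40.5), (8.0, 39.0), 0.0)
[[0.41834025 0.33847869 0.09      ]
 [0.45246051 0.33476211 0.09      ]] [0.43540038 0.3366204  0.09      ] 0.03432207570262744 -6.216489279256768
tool shift [ 0.00713705 -0.24571345  0.43190484] 84.73486320502737
[0.434893   0.33686973 0.048     ]
```

Request:
drive_tool:
  rows:
    - [[0.007, -0.246, 0.0, 0.005, 0], [0.007, -0.246, 0.1, 0.005, 0], [0.007, -0.246, 0.2, 0.005, 0], [0.007, -0.246, 0.35, 0.005, 0], [0.007, -0.246, 0.432, 0.005, 0], [0.007, -0.246, 0.432, 0.005, 0], [0.007, -0.246, 0.432, 0.005, 120]]
  grip_force: 25

```text
time: 2.45
position: [0.437, 0.336, 0.0723]
tool_rot: [-2.339, -2.097, -0.003]
ft_force: [-0.1, 0.6, 0.6]
grip_width: 0.949
```

```bash
python3 - <<'E'
from h import *
D=grab("side");W=grab("wrist")
a=cv2.resize(D["img"][290:390,300:440],(700,500));cv2.imwrite("pics/c5.png",a);cv2.imwrite("pics/w2.png",W["img"])
print(ctrl.get_state())
E
```

```text
{'time': 2.55, 'joint_positions': array([-0.77301159,  0.25137551,  0.07953402,  1.8868483 , -0.02376614,
        1.00114726,  0.77757189]), 'qd': array([ 0.00530495, -0.00011991,  0.0067064 ,  0.00268513,  0.00025232,
       -0.00291517, -0.00199695]), 'joint_torque': array([-1.20339557e-01, -4.03235757e+01,  7.44793620e-01, -2.65788853e+01,
       -2.44062912e-02,  9.01480392e-02, -1.53395747e-03]), 'position': array([0.43769342, 0.33581533, 0.07273162]), 'tool_rot': array([-2.34010712, -2.09584974, -0.00489707]), 'ft_force': array([-0.08541188, -0.02012371,  0.15506135]), 'torque': array([ 0.04161798,  0.02312166, -0.0421979 ]), 'grip_width': 0.8728212930779802}
```

View pics/c5.png

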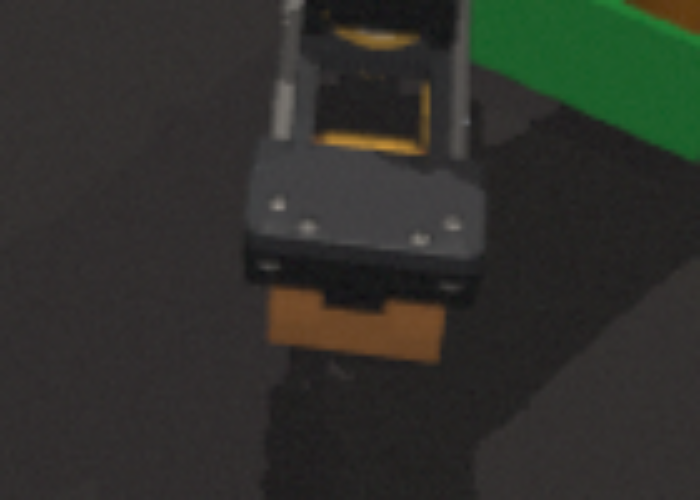

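View pics/w2.png

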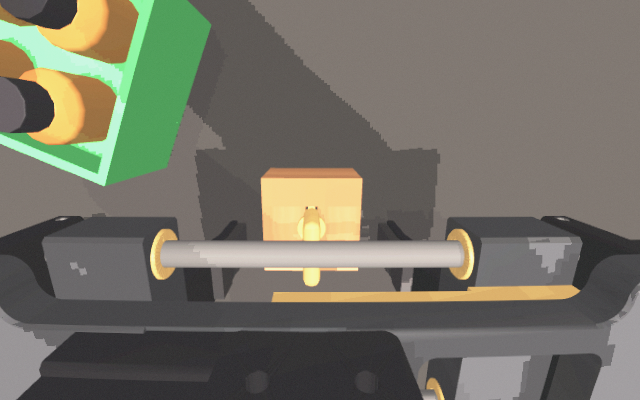

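Request:
drive_tool:
  rows:
    - [[0, 0, 0, 0, 255], [0, 0, 0, 0, 255], [0, 0, 0, 0, 255], [0, 0, 0, 0, 255], [0, 0, 0, 0, 255], [0, 0, 0, 0, 255], [0, 0, 0, 0, 255], [0, 0, 0, 0, 255], [0, 0, 0, 0, 255], [0, 0, 0, 0, 255]]

```text
time: 3.8
position: [0.437, 0.3345, 0.0709]
tool_rot: [2.341, 2.095, -0.0]
ft_force: [0.7, -0.5, -0.8]
grip_width: 0.103
```

```bash
python3 - <<'E'
from h import *
print(ctrl.get_state())
E
```

```text
{'time': 3.8, 'joint_positions': array([-0.7725212 ,  0.25322049,  0.07989761,  1.8887599 , -0.0237333 ,
        1.00060822,  0.77769991]), 'qd': array([ 0.00084357, -0.00105809, -0.0001527 ,  0.00030968,  0.00120297,
        0.00172418, -0.00062189]), 'joint_torque': array([-5.17431079e-03, -4.11241937e+01,  8.55666585e-01, -2.70708811e+01,
       -1.46042230e-02,  8.08031042e-02, -1.56081177e-05]), 'position': array([0.43699555, 0.33453793, 0.07089961]), 'tool_rot': array([ 2.34097470e+00,  2.09507727e+00, -1.48677056e-04]), 'ft_force': array([ 0.7318406 , -0.54028238, -0.75425465]), 'torque': array([ 0.01741293, -0.00786449, -0.04037721]), 'grip_width': 0.10263156363915518}
```

The key is gripped (opening about 9 mm). Next I'll lift straight up and carry it towards the lock.

Request:
drive_tool:
  rows:
    - [[0, 0, -0.04, 0, 255], [0, 0, -0.1, 0, 255], [0, 0, -0.2, 0, 255], [0, 0, -0.4, 0, 255], [0, 0, -0.6, 0, 255], [-0.1, 0.1, -0.63, -0.02, 255], [-0.25, 0.25, -0.63, -0.04, 255], [-0.4, 0.4, -0.63, -0.06, 255], [-0.55, 0.5, -0.63, -0.083, 255], [-0.6, 0.5, -0.63, -0.083, 255], [-0.6, 0.5, -0.63, -0.083, 255]]

```text
time: 5.18
position: [0.5662, 0.1381, 0.2612]
tool_rot: [2.052, 2.379, 0.002]
ft_force: [-0.3, 0.6, -0.8]
grip_width: 0.1
```

Request:
drive_tool:
  rows:
    - [[-0.2, 0.1, 0, 0, 255], [-0.4, 0.2, 0, 0, 255], [-0.6, 0.3, 0, 0, 255], [-0.675, 0.345, 0.08, 0, 255], [-0.675, 0.345, 0.17, 0, 255], [-0.675, 0.345, 0.17, 0, 255], [-0.675, 0.345, 0.17, 0, 255], [-0.675, 0.345, 0.17, 0, 255]]

```text
time: 6.18
position: [0.6996, -0.0441, 0.2111]
tool_rot: [2.045, 2.382, 0.004]
ft_force: [-0.7, -0.4, -0.2]
grip_width: 0.1
```

```bash
python3 - <<'E'
from h import *
import pickle
D={"wrist":grab("wrist"),"st":ctrl.get_state()}
D["side"]=grab("side");D["scene"]=grab("scene");D["st2"]=ctrl.get_state()
pickle.dump(D,open("d2.pkl","wb"));cv2.imwrite("pics/w3.png",D["wrist"]["img"]);cv2.imwrite("pics/s3.png",D["scene"]["img"])
print(D["st"]["position"],D["st"]["tool_rot"],D["st2"]["position"],D["st2"]["tool_rot"])
E
```

```text
[ 0.69945252 -0.04452307  0.21089419] [2.04574639 2.38188391 0.00348706] [ 0.6991826  -0.04515954  0.21025502] [2.04715945e+00 2.38140791e+00 2.25789732e-03]
```

View pics/w3.png

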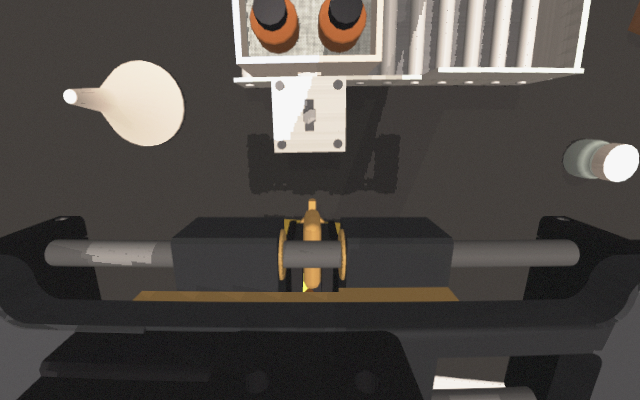

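View pics/s3.png

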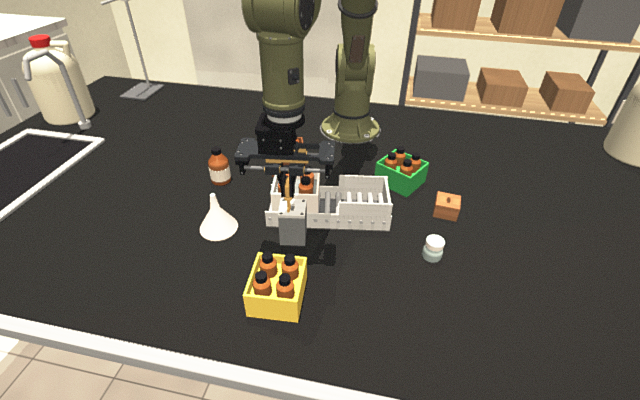

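The wrist view shows the lock plate (273–347, 80–153) with the keyhole near (309,115), and the key hanging in the jaws at about (312,205–290). I'll zoom in on the plate.

```bash
python3 - <<'E'
from h import *
import pickle
D=pickle.load(open("d2.pkl","rb"));im=D["wrist"]["img"]
cv2.imwrite("pics/c6.png",cv2.resize(im[70:165,260:360],None,fx=6,fy=6,interpolation=cv2.INTER_CUBIC))
cv2.imwrite("pics/c7.png",cv2.resize(im[190:300,260:360],None,fx=5,fy=5,interpolation=cv2.INTER_CUBIC))
E
```

```text
(no output)
```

View pics/c6.png

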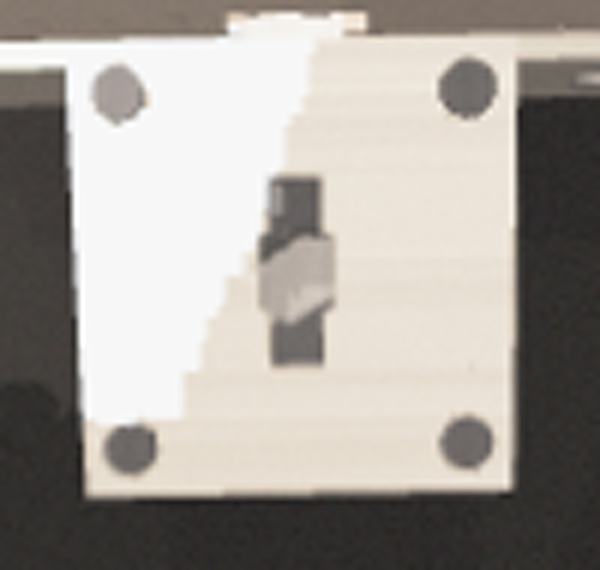

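View pics/c7.png

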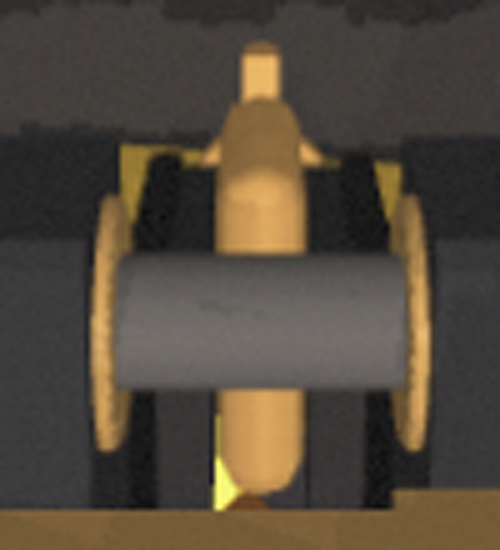

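```bash
python3 - <<'E'
from h import *
import pickle
from scipy.spatial.transform import Rotation as Ro
D1=pickle.load(open("d1.pkl","rb"));D=pickle.load(open("d2.pkl","rb"));W=D["wrist"]
f=lambda x,y:onz(W,(x+.5)/6-.5+260,(y+.5)/6-.5+70,.1)
sc=np.array([f(*p) for p in((118,93),(468,87),(467,442),(130,448))])
e=np.roll(sc,-1,0)-sc;print("screws",sc.mean(0),np.linalg.norm(e,axis=1),np.degrees(np.arctan2(e[:,1],e[:,0])))
a=f(297,178);b=f(297.5,364);m=(a+b)/2;print("slot",m,np.linalg.norm(a-b),np.degrees(np.arctan2(*(b-a)[1::-1])))
pl=np.array([f(*p) for p in((66,58),(517,48),(512,490),(86,496))]);e=np.roll(pl,-1,0)-pl;print("plate",pl.mean(0),np.linalg.norm(e,axis=1),np.degrees(np.arctan2(e[:,1],e[:,0])))
m=(m+0*sc.mean(0))
s=D["st"];R2=Ro.from_rotvec(s["tool_rot"]).as_matrix();P2=s["position"]
s1=D1["st"];R1=Ro.from_rotvec(s1["tool_rot"]).as_matrix();P1=s1["position"]
Rw=lambda d,s:(Ro.from_rotvec(s["tool_rot"]).as_matrix().T@(-np.array(d["R"]).T@d["t"]-s["position"]))
print("cam in tool",Rw(D1["wrist"],s1),Rw(W,s))
Pg=np.array([.4370,.3345,.0709])
k=R1.T@(np.array([.4354,.3366,.09])-P1); h=R2.T@(m-P2)
dl=h-k-R1.T@(P1-Pg)
print("k",k,"h",h);Pi=P2+R2@dl; print("Pi xy",Pi[:2],"tool x ang",np.degrees(np.arctan2(R2[1,0],R2[0,0])), "tilt",R2[:,2])
print("naive TCP over kh", m[:2], "shift tool", dl/.3)
# check key tip in both views: triangulate key tip from side? print projections
for n in("scene","side"): print(n,proj(D[n],[P2+R2@np.array([0,0,.061])]))
E
```

```text
screws [ 0.6257782  -0.05727614  0.1       ] [0.04996221 0.05007033 0.05035155 0.05013569] [  99.61990614    9.70856259  -80.30676265 -170.73645463]
slot [ 0.62586615 -0.05704051  0.1       ] 0.026245610816553754 8.738536570715448
plate [ 0.62683398 -0.05719139  0.1       ] [0.06411272 0.06245129 0.06407558 0.06200318] [  99.88734905    9.56405487  -80.51316929 -170.40252135]
cam in tool [ 1.08777028e-04 -6.59696385e-02 -1.47959351e-01] [ 0.00067027 -0.06614232 -0.14818559]
k [ 0.00213599 -0.0737314   0.11057145] h [-0.00127616 -0.07494743  0.11068159]
Pi xy [ 0.62799954 -0.05869509] tool x ang 98.68293184584438 tilt [ 2.79294729e-03  5.29178194e-04 -9.99995960e-01]
naive TCP over kh [ 0.62586615 -0.05704051] shift tool [-0.01078594 -0.2438084   0.43259416]
scene [[288.83249743 210.41105671]]
side [[255.94056268 167.77659318]]
```

Request:
drive_tool:
  rows:
    - [[-0.01, -0.242, 0, -0.005, 255], [-0.01, -0.242, 0, -0.005, 255], [-0.01, -0.242, 0.08, -0.005, 255], [-0.01, -0.242, 0.127, -0.005, 255], [-0.01, -0.242, 0.127, -0.005, 255], [-0.01, -0.242, 0.127, -0.005, 255], [-0.01, -0.242, 0.127, -0.005, 255], [-0.01, -0.242, 0.127, -0.005, 255]]

```text
time: 7.32
position: [0.6279, -0.0595, 0.1714]
tool_rot: [2.03, 2.397, 0.001]
ft_force: [0.3, 0.7, -0.2]
grip_width: 0.104
```

```bash
python3 - <<'E'
from h import *
import pickle
P=[]
D={}
for n in("side","scene","wrist"):
    D[n]=grab(n);P.append(ctrl.get_state()["position"])
print(np.round(P,4),ctrl.get_state()["tool_rot"],ctrl.get_state()["ft_force"])
pickle.dump(D,open("d3.pkl","wb"))
a=cv2.resize(D["side"]["img"][130:220,250:340],(400,400),interpolation=cv2.INTER_CUBIC);b=cv2.resize(D["scene"]["img"][170:260,250:340],(400,400),interpolation=cv2.INTER_CUBIC)
cv2.imwrite("pics/c8.png",np.hstack([a,b]))
E
```

```text
[[ 0.6278 -0.0595  0.1713]
 [ 0.6277 -0.0595  0.1712]
 [ 0.6276 -0.0595  0.1711]] [2.02977241e+00 2.39749101e+00 4.59765463e-04] [ 0.33876076  0.37220729 -1.15389371]
```

View pics/c8.png

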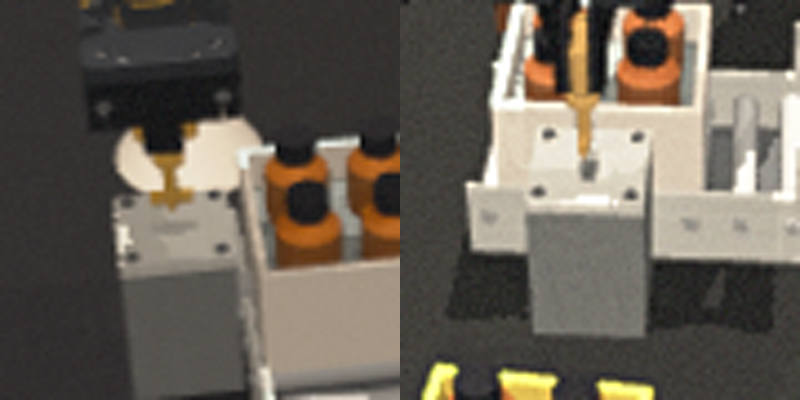

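```bash
python3 - <<'E'
from h import *
import pickle
D=pickle.load(open("d3.pkl","rb"))
a=cv2.resize(D["side"]["img"][155:195,265:315],None,fx=8,fy=8,interpolation=cv2.INTER_CUBIC);b=cv2.resize(D["scene"]["img"][185:225,268:318],None,fx=8,fy=8,interpolation=cv2.INTER_CUBIC)
cv2.imwrite("pics/c9.png",np.hstack([a,b]))
P=np.array([.6276,-.0595,.110])
for n in("side","scene"): print(n,proj(D[n],[P,P-[0,0,.01],[.6259,-.0571,.1],[.628,-.0587,.1]]))
E
```

```text
side [[287.42276306 177.27144586]
 [287.70200257 180.44858618]
 [288.29187081 181.04150173]
 [287.51346865 180.64424189]]
scene [[291.3604485  203.44224077]
 [291.49320717 206.62700032]
 [292.62682824 206.33222475]
 [291.76812946 206.77494607]]
```

View pics/c9.png

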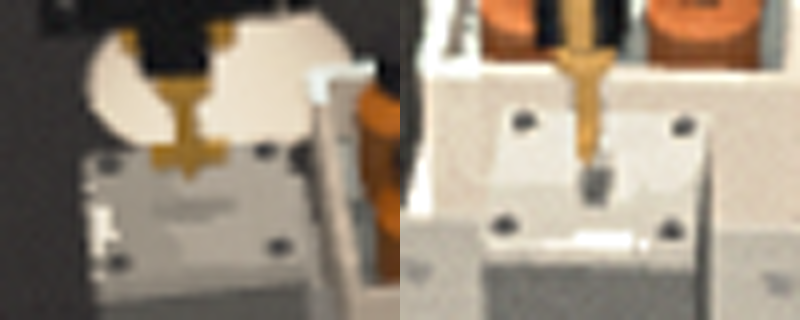

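```bash
python3 - <<'E'
from h import *
import pickle
D=pickle.load(open("d3.pkl","rb"))
for n,x0,x1 in(("scene",284,300),("side",280,298)):
    im=D[n]["img"];hsv=cv2.cvtColor(im,cv2.COLOR_BGR2HSV).astype(int)
    print(n)
    for y in range(172 if n=="side" else 192,186 if n=="side" else 213):
        h=hsv[y,x0:x1]; 
        w=np.clip(h[:,1]-70,0,None)*(abs(h[:,0]-17)<8); g=h[:,2]; d=np.clip(150-g,0,None)
        if n=="side": d=np.clip(np.median(g)-8-g,0,None)
        print(y,"gold",round((w*np.arange(x0,x1)).sum()/w.sum(),2) if w.sum()>60 else None,w.sum(),"dark",round((d*np.arange(x0,x1)).sum()/max(d.sum(),1),2),d.sum(), g if n=="scene" and y>202 else "")
E
```

```text
scene
192 gold 290.11 810 dark 296.64 73 
193 gold 290.65 471 dark 0.0 0 
194 gold 290.75 283 dark 0.0 0 
195 gold 290.92 212 dark 0.0 0 
196 gold 290.89 206 dark 0.0 0 
197 gold 290.95 216 dark 0.0 0 
198 gold 290.96 226 dark 0.0 0 
199 gold 291.0 202 dark 284.0 2 
200 gold 290.98 212 dark 284.0 33 
201 gold 290.96 210 dark 0.0 0 
202 gold 290.87 199 dark 0.0 0 
203 gold 290.79 184 dark 0.0 0 [238 236 237 236 238 236 200 191 177 223 230 235 235 233 236 235]
204 gold 290.63 108 dark 0.0 0 [237 239 237 236 238 239 207 194 186 196 219 240 238 238 238 235]
205 gold None 22 dark 0.0 0 [236 235 236 238 236 241 227 182 188 192 221 243 238 238 238 236]
206 gold None 0 dark 292.21 53 [237 236 237 237 238 240 199 140 128 129 175 240 238 234 237 237]
207 gold None 0 dark 292.14 106 [232 234 236 234 237 237 178 126 107 111 176 240 238 236 232 236]
208 gold None 0 dark 291.92 120 [220 221 221 221 225 225 173 109 103 118 189 241 239 233 222 234]
209 gold None 0 dark 291.76 110 [219 218 222 219 220 223 185 108  98 134 220 242 236 223 220 220]
210 gold None 0 dark 292.0 4 [221 220 218 223 219 222 203 153 146 162 225 225 224 222 219 220]
211 gold None 0 dark 0.0 0 [220 219 219 220 219 220 218 217 217 209 222 220 220 218 220 219]
212 gold None 0 dark 0.0 0 [221 218 219 215 220 221 218 215 218 215 217 218 217 213 219 223]
side
172 gold 288.81 420 dark 285.98 312.0 
173 gold 288.05 977 dark 286.96 181.5 
174 gold 287.88 933 dark 294.06 52.0 
175 gold 287.32 613 dark 284.21 29.0 
176 gold 288.21 114 dark 285.55 33.0 
177 gold None 10 dark 284.68 11.0 
178 gold None 0 dark 282.79 51.5 
179 gold None 0 dark 0.0 0.0 
180 gold None 0 dark 0.0 0.0 
181 gold None 0 dark 286.9 20.5 
182 gold None 0 dark 287.0 2.0 
183 gold None 0 dark 282.14 52.0 
184 gold None 0 dark 282.5 58.0 
185 gold None 0 dark 282.76 42.5
```

Request:
drive_tool:
  rows:
    - [[0.0055, 0.002, 0, 0, 255], [0.0055, 0.002, 0.01, 0, 255], [0.0055, 0.002, 0.02, 0, 255], [0.0055, 0.002, 0.03, 0, 255], [0.0055, 0.002, 0.04, 0, 255], [0.0055, 0.002, 0.048, 0, 255], [0.0055, 0.002, 0.053, 0, 255], [0.0055, 0.002, 0.053, 0, 255], [0.0055, 0.002, 0.053, 0, 255]]

```text
time: 8.6
position: [0.6279, -0.0577, 0.1551]
tool_rot: [2.03, 2.398, 0.0]
ft_force: [0.1, 0.8, 0.1]
grip_width: 0.106
```

```bash
python3 - <<'E'
from h import *
import pickle
D={}
for n in("side","scene"):
    D[n]=grab(n);s=ctrl.get_state();print(s["time"],s["position"].round(4),s["ft_force"].round(2),s["torque"].round(3))
a=cv2.resize(D["side"]["img"][155:195,265:315],None,fx=8,fy=8,interpolation=cv2.INTER_CUBIC);b=cv2.resize(D["scene"]["img"][185:225,268:318],None,fx=8,fy=8,interpolation=cv2.INTER_CUBIC)
cv2.imwrite("pics/c10.png",np.hstack([a,b]))
E
```

```text
8.65 [ 0.6279 -0.0578  0.1551] [ 0.55  0.66 -0.72] [ 0.054 -0.01   0.027]
8.7 [ 0.6279 -0.0578  0.1551] [-0.56 -0.15 -0.17] [0.006 0.025 0.051]
```

View pics/c10.png

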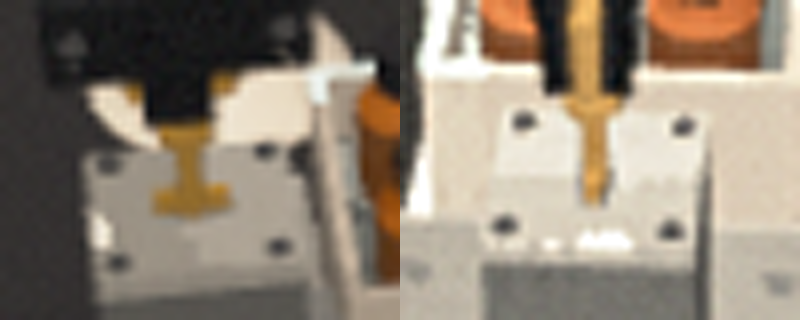

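The pilot is in the hole with no contact force. I'll keep going down gently.

Request:
drive_tool:
  rows:
    - [[0, 0, 0.006, 0, 255], [0, 0, 0.012, 0, 255], [0, 0, 0.018, 0, 255], [0, 0, 0.024, 0, 255], [0, 0, 0.024, 0, 255], [0, 0, 0.024, 0, 255]]

```text
time: 9.45
position: [0.6278, -0.0577, 0.1478]
tool_rot: [2.03, 2.398, 0.0]
ft_force: [-1.3, 0.7, -1.1]
grip_width: 0.099
```

```bash
python3 - <<'E'
from h import *
for n in("side","scene"):
    grab(n);s=ctrl.get_state();print(s["time"],s["position"].round(4),s["ft_force"].round(2),s["torque"].round(3))
E
```

```text
9.5 [ 0.6279 -0.0577  0.1478] [ 0.26  0.31 -0.17] [ 0.035  0.002 -0.004]
9.55 [ 0.6279 -0.0577  0.1479] [ 1.02  0.71 -0.27] [ 0.036 -0.001 -0.043]
```

Request:
drive_tool:
  rows:
    - [[0, 0, 0.006, 0, 255], [0, 0, 0.012, 0, 255], [0, 0, 0.018, 0, 255], [0, 0, 0.024, 0, 255], [0, 0, 0.029, 0, 255], [0, 0, 0.032, 0, 255], [0, 0, 0.035, 0, 255], [0, 0, 0.035, 0, 255]]

```text
time: 10.55
position: [0.6278, -0.0577, 0.1372]
tool_rot: [-2.03, -2.398, -0.0]
ft_force: [0.2, 0.1, -0.8]
grip_width: 0.099
```

```bash
python3 - <<'E'
from h import *
for n in("side","scene"):
    grab(n);s=ctrl.get_state();print(s["time"],s["position"].round(4),s["ft_force"].round(2),s["torque"].round(3))
E
```

```text
10.6 [ 0.6278 -0.0577  0.1373] [ 1.43  1.1  -1.3 ] [0.035 0.072 0.018]
10.65 [ 0.6279 -0.0577  0.1373] [-0.46 -0.6  -0.31] [-0.018 -0.039 -0.035]
```

Request:
drive_tool:
  rows:
    - [[0, 0, 0.002, 0, 255], [0, 0, 0.002, 0, 255], [0, 0, 0.002, 0, 255]]

```text
time: 11.02
position: [0.6279, -0.0577, 0.1368]
tool_rot: [2.03, 2.398, 0.0]
ft_force: [0.1, -0.1, -0.9]
grip_width: 0.104
```

Request:
drive_tool:
  rows:
    - [[0, 0, 0.002, 0, 255], [0, 0, 0.002, 0, 255], [0, 0, 0.002, 0, 255]]

```text
time: 11.4
position: [0.628, -0.0577, 0.1364]
tool_rot: [2.03, 2.397, 0.001]
ft_force: [-1.0, 0.6, 2.9]
grip_width: 0.099
```

```bash
python3 - <<'E'
from h import *
import pickle
D=pickle.load(open("d3.pkl","rb"))["side"]
P=np.array([.6279,-.0577,0])
for z in(.141,.15,.135,.125,.115,.105,.098): print(z,proj(D,[P+[0,0,z],P+[-.0016,0,z]]).round(2).tolist(), proj(D,[P+[0,.009,z]]).round(2).tolist())
W=pickle.load(open("d2.pkl","rb"));s=W["st2"]
from scipy.spatial.transform import Rotation as Ro
W0=pickle.load(open("d2.pkl","rb"));s=W0["st"];R=Ro.from_rotvec(s["tool_rot"]).as_matrix()
for y in(0,-.0016): print(proj(W0["wrist"],[s["position"]+R@np.array([0,y,.061]),s["position"]+R@np.array([0,y+.018,-.019]),s["position"]+R@np.array([0,y-.018,-.019])]))
# finger edges in the side picture (fresh)
d=grab("side");im=d["img"];print(ctrl.get_state()["ft_force"])
cv2.imwrite("pics/c11.png",cv2.resize(im[140:200,255:325],None,fx=10,fy=10,interpolation=cv2.INTER_CUBIC))
E
```

```text
0.141 [[286.34, 167.62], [287.0, 167.62]] [[286.0, 169.81]]
0.15 [[286.08, 164.62], [286.74, 164.62]] [[285.73, 166.81]]
0.135 [[286.52, 169.6], [287.17, 169.6]] [[286.17, 171.8]]
0.125 [[286.81, 172.87], [287.46, 172.88]] [[286.47, 175.08]]
0.115 [[287.09, 176.11], [287.74, 176.11]] [[286.76, 178.33]]
0.105 [[287.38, 179.31], [288.02, 179.31]] [[287.04, 181.53]]
0.098 [[287.57, 181.52], [288.21, 181.52]] [[287.24, 183.75]]
[[310.48061972 213.84321789]
 [310.05419164 294.26504207]
 [309.96034536 228.32241997]]
[[310.47890994 211.85181215]
 [310.05015313 291.52006682]
 [309.95603651 225.18028803]]
[-0.31788142 -0.13398009  2.5109188 ]
```

View pics/c11.png

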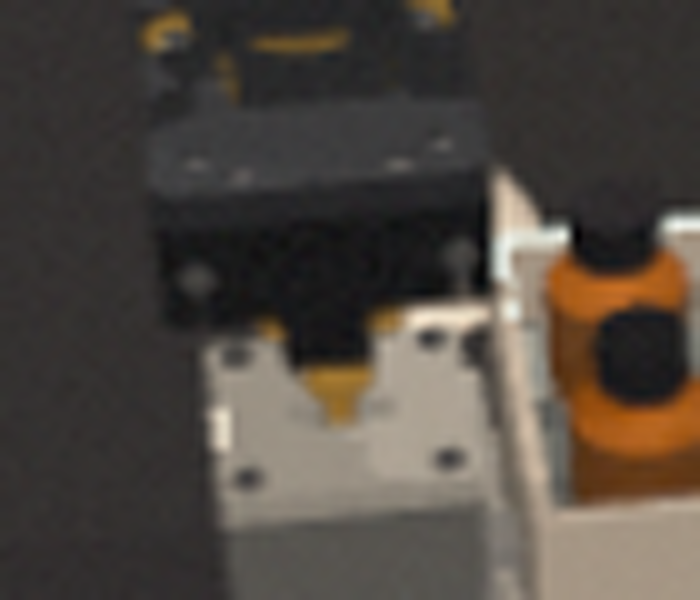

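Request:
drive_tool:
  rows:
    - [[0, 0, 0, 0.025, 255], [-0.0004, 0, 0, 0.05, 255], [-0.0006, 0, 0, 0.075, 255], [-0.0008, 0, 0, 0.095, 255], [-0.0008, 0, 0, 0.095, 255], [-0.0008, 0, 0, 0.095, 255]]

```text
time: 12.2
position: [0.6282, -0.0579, 0.1364]
tool_rot: [2.362, 2.07, 0.001]
ft_force: [-0.8, -0.7, 3.2]
grip_width: 0.101
```

Request:
drive_tool:
  rows:
    - [[-0.0002, 0, 0, 0.013, 255], [-0.0002, 0, 0, 0.025, 255], [-0.0002, 0, 0, 0.025, 255]]

```text
time: 12.58
position: [0.6281, -0.058, 0.1363]
tool_rot: [2.443, 1.975, 0.001]
ft_force: [0.7, -0.1, 3.4]
grip_width: 0.101
```

Request:
drive_tool:
  rows:
    - [[-0.0002, 0, 0, 0.013, 255], [-0.0002, -0.0001, 0, 0.025, 255], [-0.0002, -0.0001, 0, 0.025, 255]]

```text
time: 12.95
position: [0.628, -0.058, 0.1363]
tool_rot: [2.518, 1.878, 0.001]
ft_force: [0.6, 0.3, 4.5]
grip_width: 0.102
```

Request:
drive_tool:
  rows:
    - [[-0.0002, 0, -0.0004, 0.013, 255], [-0.0002, -0.0001, -0.0004, 0.025, 255], [-0.0002, -0.0001, -0.0004, 0.025, 255]]

```text
time: 13.32
position: [0.6279, -0.0579, 0.1362]
tool_rot: [2.59, 1.778, 0.001]
ft_force: [0.7, -0.8, 3.1]
grip_width: 0.101
```

Request:
drive_tool:
  rows:
    - [[-0.0002, 0, 0, 0.013, 255], [-0.0002, -0.0001, 0, 0.025, 255], [-0.0002, -0.0001, 0, 0.025, 255]]

```text
time: 13.7
position: [0.6279, -0.0578, 0.1361]
tool_rot: [-2.658, -1.675, -0.001]
ft_force: [1.1, 0.8, 2.3]
grip_width: 0.1
```

Request:
drive_tool:
  rows:
    - [[-0.0001, 0, 0.0008, 0.013, 255], [-0.0002, -0.0001, 0.0008, 0.025, 255], [-0.0002, -0.0001, 0.0008, 0.025, 255]]

```text
time: 14.08
position: [0.6277, -0.0579, 0.1359]
tool_rot: [-2.722, -1.569, -0.0]
ft_force: [1.4, 1.9, 3.2]
grip_width: 0.102
```

```bash
python3 - <<'E'
from h import *
for n in("side","scene","side"):
    grab(n);s=ctrl.get_state();print(s["time"],s["position"].round(5),s["ft_force"].round(2),s["torque"].round(3))
E
```

```text
14.125 [ 0.62765 -0.05805  0.13586] [1.37 1.61 1.95] [ 0.386 -0.341  0.013]
14.175 [ 0.62761 -0.05811  0.13584] [1.31 1.19 2.77] [ 0.393 -0.33   0.027]
14.225 [ 0.62757 -0.05819  0.13583] [1.2  1.47 2.34] [ 0.315 -0.307 -0.032]
```

Request:
drive_tool:
  rows:
    - [[0.0015, 0, 0, 0, 255], [0.0015, 0, 0, 0, 255], [0.0015, 0, 0, 0, 255]]

```text
time: 14.6
position: [0.6273, -0.0584, 0.1356]
tool_rot: [-2.722, -1.568, 0.002]
ft_force: [-0.7, -0.3, 0.9]
grip_width: 0.104
```

```bash
python3 - <<'E'
from h import *
for n in("side","scene","side"):
    grab(n);s=ctrl.get_state();print(s["time"],s["position"].round(5),s["ft_force"].round(2),s["torque"].round(3))
E
```

```text
14.65 [ 0.62732 -0.05835  0.13556] [-0.54 -0.84  0.34] [-0.09   0.05  -0.045]
14.7 [ 0.62736 -0.05829  0.13558] [-0.82 -0.48  0.82] [-0.114  0.129  0.03 ]
14.75 [ 0.62738 -0.05834  0.13562] [-0.42 -0.99  0.64] [-0.212  0.121 -0.02 ]
```

Request:
drive_tool:
  rows:
    - [[0, 0, 0.002, 0, 255], [0, 0, 0.002, 0, 255], [0, 0, 0.002, 0, 255]]

```text
time: 15.12
position: [0.6276, -0.0582, 0.1354]
tool_rot: [-2.722, -1.568, 0.001]
ft_force: [-2.5, -1.6, 2.1]
grip_width: 0.101
```

```bash
python3 - <<'E'
from h import *
for n in("side","scene","side"):
    grab(n);s=ctrl.get_state();print(s["time"],s["position"].round(5),s["ft_force"].round(2),s["torque"].round(3),s["tool_rot"])
E
```

```text
15.175 [ 0.62761 -0.05815  0.13536] [-1.97 -1.07  2.52] [-0.406  0.59  -0.074] [-2.72230189e+00 -1.56797841e+00  9.17232425e-04]
15.225 [ 0.62761 -0.05818  0.13535] [-2.37 -1.09  1.57] [-0.355  0.524 -0.007] [ 2.72226439e+00  1.56799884e+00 -9.55365991e-04]
15.275 [ 0.62762 -0.05815  0.13536] [-1.79 -1.87  2.71] [-0.383  0.59  -0.027] [-2.72229837e+00 -1.56800130e+00  8.45744630e-04]
```

Request:
drive_tool:
  rows:
    - [[-0.0008, 0, 0, 0.013, 255], [-0.0008, 0, 0, 0.025, 255], [-0.0008, 0, 0, 0.025, 255]]

```text
time: 15.65
position: [0.6278, -0.0578, 0.1353]
tool_rot: [-2.781, -1.46, -0.0]
ft_force: [-2.2, -0.6, 2.9]
grip_width: 0.101
```

```bash
python3 - <<'E'
from h import *
for n in("side","scene","side"):
    grab(n);s=ctrl.get_state();print(s["time"],s["position"].round(5),s["ft_force"].round(2),s["torque"].round(3),s["tool_rot"])
E
```

```text
15.7 [ 0.62776 -0.05777  0.13529] [-1.91  0.13  1.93] [-0.239  0.502 -0.034] [-2.78095236e+00 -1.46100519e+00 -6.57506690e-05]
15.75 [ 0.62777 -0.05775  0.1353 ] [-2.01 -0.9   1.48] [-0.158  0.445 -0.025] [-2.78089931e+00 -1.46109812e+00 -1.24772546e-04]
15.8 [ 0.62776 -0.05781  0.1353 ] [-1.89 -0.85  1.7 ] [-0.16   0.437 -0.012] [-2.78105035e+00 -1.46078983e+00 -1.79100151e-04]
```

Request:
drive_tool:
  rows:
    - [[-0.0008, -0.0008, 0.001, 0, 255], [-0.0008, -0.0008, 0.003, 0, 255], [-0.0008, -0.0008, 0.003, 0, 255]]

```text
time: 16.18
position: [0.6277, -0.0581, 0.1348]
tool_rot: [2.781, 1.46, 0.001]
ft_force: [-1.6, -0.0, 4.7]
grip_width: 0.102
```

```bash
python3 - <<'E'
from h import *
for n in("side","scene","side"):
    grab(n);s=ctrl.get_state();print(s["time"],s["position"].round(5),s["ft_force"].round(2),s["torque"].round(3),s["tool_rot"])
E
```

```text
16.225 [ 0.62761 -0.05813  0.13474] [-2.04 -0.64  4.56] [-0.17   0.496 -0.053] [2.78154760e+00 1.46007377e+00 8.37980990e-04]
16.275 [ 0.62763 -0.05811  0.13476] [-1.98 -0.74  4.36] [-0.034  0.433 -0.052] [2.78144412e+00 1.46015529e+00 9.06509375e-04]
16.325 [ 0.62762 -0.05812  0.13474] [-2.43 -0.21  4.9 ] [-0.063  0.517 -0.066] [2.78142891e+00 1.46010767e+00 8.70733880e-04]
```

Request:
drive_tool:
  rows:
    - [[-0.0006, -0.002, -0.001, 0.013, 255], [-0.0006, -0.002, -0.001, 0.025, 255], [-0.0006, -0.002, -0.001, 0.025, 255]]

```text
time: 16.7
position: [0.6269, -0.0579, 0.1344]
tool_rot: [2.837, 1.35, -0.0]
ft_force: [-0.2, 0.3, 0.8]
grip_width: 0.102
```

```bash
python3 - <<'E'
from h import *
D={}
for n in("side","scene"):
    D[n]=grab(n);s=ctrl.get_state();print(s["time"],s["position"].round(5),s["ft_force"].round(2),s["torque"].round(3),s["tool_rot"])
a=cv2.resize(D["side"]["img"][155:195,265:315],None,fx=8,fy=8,interpolation=cv2.INTER_CUBIC);b=cv2.resize(D["scene"]["img"][185:225,268:318],None,fx=8,fy=8,interpolation=cv2.INTER_CUBIC)
cv2.imwrite("pics/c12.png",np.hstack([a,b]))
E
```

```text
16.75 [ 0.62689 -0.05789  0.13442] [-0.26 -1.15 -0.2 ] [-0.248  0.029 -0.005] [ 2.83633644e+00  1.35048812e+00 -1.25217358e-04]
16.8 [ 0.62682 -0.05786  0.13442] [-0.17 -0.8   0.4 ] [-0.132  0.017 -0.011] [ 2.83643591e+00  1.35055147e+00 -2.22267417e-04]
```

View pics/c12.png

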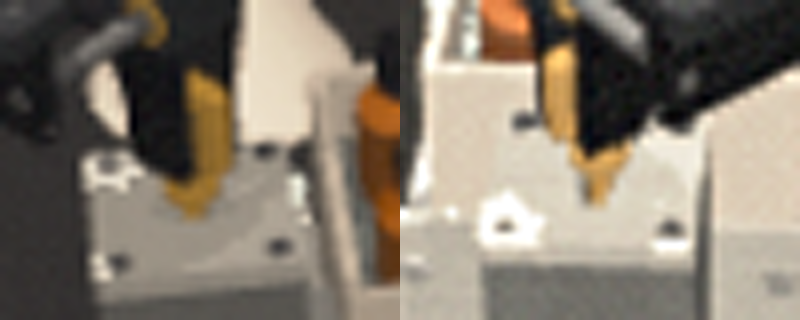

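Request:
drive_tool:
  rows:
    - [[0, 0, 0.003, 0, 255], [0, 0, 0.006, 0, 255], [0, 0, 0.006, 0, 255], [0, 0, 0.006, 0, 255]]

```text
time: 17.3
position: [0.6266, -0.058, 0.1327]
tool_rot: [-2.837, -1.35, 0.001]
ft_force: [-1.3, -0.3, 0.5]
grip_width: 0.095
```

```bash
python3 - <<'E'
from h import *
for n in("side","scene"):
    grab(n);s=ctrl.get_state();print(s["time"],s["position"].round(5),s["ft_force"].round(2),s["torque"].round(3),s["tool_rot"])
E
```

```text
17.35 [ 0.62664 -0.05803  0.13272] [-0.17 -0.6  -0.24] [-0.337  0.155 -0.037] [-2.83682414e+00 -1.34962244e+00  5.78806665e-04]
17.4 [ 0.62665 -0.05803  0.13274] [ 0.03 -1.63  0.  ] [-0.318  0.266 -0.027] [-2.83681887e+00 -1.34964548e+00  5.59475043e-04]
```

It's dropping into the barrel's slot. I'll continue to home.

Request:
drive_tool:
  rows:
    - [[0, 0, 0.004, 0, 255], [0, 0, 0.008, 0, 255], [0, 0, 0.012, 0, 255], [0, 0, 0.016, 0, 255], [0, 0, 0.016, 0, 255], [0, 0, 0.016, 0, 255]]

```text
time: 18.15
position: [0.6269, -0.0582, 0.1284]
tool_rot: [2.837, 1.349, 0.0]
ft_force: [-1.5, -2.8, 3.8]
grip_width: 0.104
```

```bash
python3 - <<'E'
from h import *
for n in("side","scene"):
    grab(n);s=ctrl.get_state();print(s["time"],s["position"].round(5),s["ft_force"].round(2),s["torque"].round(3),s["tool_rot"])
E
```

```text
18.2 [ 0.62694 -0.05823  0.12837] [-2.19 -1.03  5.45] [-0.527  0.547 -0.097] [2.83662151e+00 1.34930617e+00 3.59950961e-04]
18.25 [ 0.62692 -0.05819  0.12835] [-2.57 -1.74  6.03] [-0.538  0.477 -0.085] [2.83657115e+00 1.34946753e+00 2.82128734e-04]
```

Request:
drive_tool:
  rows:
    - [[-0.0015, -0.001, 0.0, 0.01, 255], [-0.0015, -0.001, 0.003, 0.01, 255], [-0.0015, -0.001, 0.005, 0.01, 255], [-0.0015, -0.001, 0.005, 0.01, 255]]

```text
time: 18.75
position: [0.6264, -0.0578, 0.1269]
tool_rot: [-2.857, -1.306, -0.001]
ft_force: [-1.4, -0.3, 4.3]
grip_width: 0.103
```

```bash
python3 - <<'E'
from h import *
for n in("side","scene"):
    grab(n);s=ctrl.get_state();print(s["time"],s["position"].round(5),s["ft_force"].round(2),s["torque"].round(3),s["tool_rot"])
E
```

```text
18.8 [ 0.62643 -0.05786  0.12688] [-1.43 -0.35  4.74] [-0.352  0.382 -0.02 ] [-2.85733586e+00 -1.30541486e+00 -6.25220115e-04]
18.85 [ 0.62645 -0.05787  0.12688] [-1.58 -1.44  4.93] [-0.34  0.35 -0.05] [-2.85739427e+00 -1.30540637e+00 -6.79667470e-04]
```

Request:
drive_tool:
  rows:
    - [[-0.001, -0.0005, 0.002, 0.004, 255], [-0.001, -0.0005, 0.004, 0.004, 255], [-0.001, -0.0005, 0.004, 0.004, 255], [-0.001, -0.0005, 0.004, 0.004, 255]]

```text
time: 19.35
position: [0.6264, -0.0579, 0.1268]
tool_rot: [-2.865, -1.287, -0.002]
ft_force: [-3.1, -1.9, 10.3]
grip_width: 0.102
```

```bash
python3 - <<'E'
from h import *
D={}
for n in("side","scene"):
    D[n]=grab(n);s=ctrl.get_state();print(s["time"],s["position"].round(5),s["ft_force"].round(2),s["torque"].round(3),s["tool_rot"])
a=cv2.resize(D["side"]["img"][155:195,265:315],None,fx=8,fy=8,interpolation=cv2.INTER_CUBIC);b=cv2.resize(D["scene"]["img"][185:225,268:318],None,fx=8,fy=8,interpolation=cv2.INTER_CUBIC)
cv2.imwrite("pics/c13.png",np.hstack([a,b]))
E
```

```text
19.4 [ 0.62646 -0.05795  0.12681] [-3.04 -1.11  9.67] [-0.234  0.727  0.051] [-2.86552686e+00 -1.28736754e+00 -2.23297427e-03]
19.45 [ 0.62644 -0.05797  0.12682] [-2.27 -1.25  9.57] [-0.257  0.811 -0.001] [-2.86551936e+00 -1.28741053e+00 -2.21669922e-03]
```

View pics/c13.png

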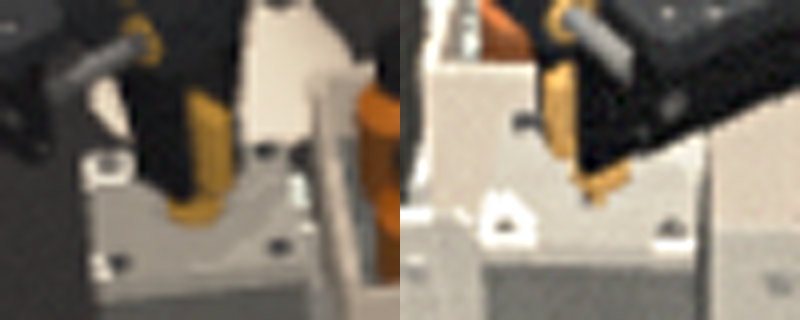

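The key is home: a hard stop at TCP z = 0.1268, as computed, with the collar on the plate in the picture. Next is the clockwise turn.

Request:
drive_tool:
  rows:
    - [[-0.0005, -0.0005, -0.002, 0.025, 255], [-0.0005, -0.001, -0.002, 0.05, 255], [-0.0005, -0.0015, -0.002, 0.075, 255], [-0.0005, -0.002, -0.002, 0.1, 255], [-0.0005, -0.002, -0.002, 0.1, 255], [-0.0005, -0.002, -0.002, 0.1, 255]]

```text
time: 20.2
position: [0.626, -0.0582, 0.1269]
tool_rot: [3.031, 0.823, 0.002]
ft_force: [-1.3, -1.4, 6.4]
grip_width: 0.098
```

```bash
python3 - <<'E'
from h import *
for n in("side","scene"):
    grab(n);s=ctrl.get_state();print(s["time"],s["position"].round(5),s["ft_force"].round(2),s["torque"].round(3),s["tool_rot"],s["joint_positions"][6])
E
```

```text
20.25 [ 0.62596 -0.05818  0.12687] [-1.81 -0.9   6.42] [-0.409  0.403 -0.03 ] [3.03133310e+00 8.22975080e-01 1.97015646e-03] 0.7479604110898331
20.3 [ 0.62595 -0.05815  0.12685] [-1.73 -1.81  7.65] [-0.519  0.394  0.016] [3.03129746e+00 8.23065060e-01 1.88704881e-03] 0.7479478391351714
```

Request:
drive_tool:
  rows:
    - [[-0.0008, -0.001, -0.001, 0.02, 255], [-0.001, -0.0015, -0.001, 0.04, 255], [-0.001, -0.002, -0.001, 0.06, 255], [-0.001, -0.002, -0.001, 0.07, 255], [-0.001, -0.002, -0.001, 0.07, 255]]

```text
time: 20.92
position: [0.6257, -0.0581, 0.1269]
tool_rot: [3.103, 0.485, 0.003]
ft_force: [-0.1, -2.6, 4.5]
grip_width: 0.101
```

```bash
python3 - <<'E'
from h import *
for n in("side","scene"):
    grab(n);s=ctrl.get_state();print(s["time"],s["position"].round(5),s["ft_force"].round(2),s["torque"].round(3),2*np.degrees(np.arctan2(s["tool_rot"][1],s["tool_rot"][0])),s["tool_rot"])
E
```

```text
20.975 [ 0.62567 -0.05808  0.12687] [ 0.89 -2.11  5.87] [-0.768 -0.086  0.138] 17.779229223700973 [3.10277102e+00 4.85304795e-01 2.86993188e-03]
21.025 [ 0.62567 -0.0581   0.12686] [ 1.   -2.6   5.57] [-0.751 -0.054  0.135] 17.77869121386158 [3.10282304e+00 4.85298007e-01 2.85397278e-03]
```

Request:
drive_tool:
  rows:
    - [[0, -0.001, 0, 0.012, 255], [0, -0.001, 0, 0.025, 255], [0, -0.001, 0, 0.025, 255], [0, -0.001, 0, 0.025, 255]]

```text
time: 21.52
position: [0.6256, -0.0581, 0.1269]
tool_rot: [3.119, 0.361, 0.003]
ft_force: [0.5, -3.0, 5.0]
grip_width: 0.102
```

```bash
python3 - <<'E'
from h import *
D={}
for n in("side","scene"):
    D[n]=grab(n);s=ctrl.get_state();print(s["time"],s["position"].round(5),s["ft_force"].round(2),s["torque"].round(3),2*np.degrees(np.arctan2(s["tool_rot"][1],s["tool_rot"][0])),s["tool_rot"])
a=cv2.resize(D["side"]["img"][155:195,265:315],None,fx=8,fy=8,interpolation=cv2.INTER_CUBIC);b=cv2.resize(D["scene"]["img"][185:225,268:318],None,fx=8,fy=8,interpolation=cv2.INTER_CUBIC)
cv2.imwrite("pics/c14.png",np.hstack([a,b]))
E
```

```text
21.575 [ 0.6256  -0.05804  0.1269 ] [ 0.98 -2.64  4.99] [-0.871 -0.155  0.119] 13.22178425134448 [3.11943231e+00 3.61531600e-01 3.08152564e-03]
21.625 [ 0.62562 -0.05805  0.1269 ] [ 0.88 -2.9   5.15] [-0.793 -0.122  0.066] 13.221952087749665 [3.11943322e+00 3.61536336e-01 3.10305332e-03]
```

View pics/c14.png

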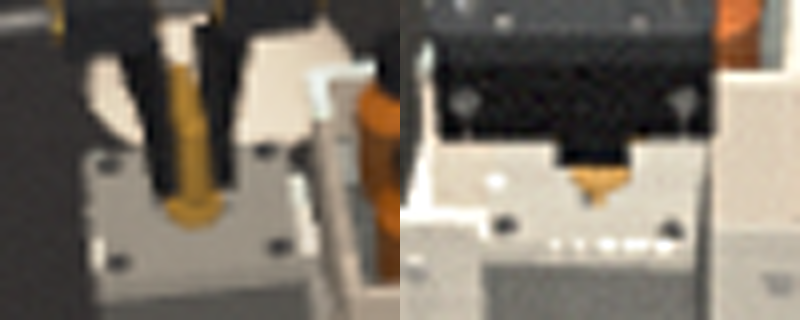

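Request:
drive_tool:
  rows:
    - [[0, 0, 0, 0.01, 255], [0, 0, 0, 0.02, 255], [0, 0, 0, 0.02, 255], [0, 0, 0, 0.02, 255]]

```text
time: 22.12
position: [0.6256, -0.0579, 0.1269]
tool_rot: [3.129, 0.265, 0.003]
ft_force: [1.0, -3.8, 4.7]
grip_width: 0.1
```

```bash
python3 - <<'E'
from h import *
D={}
for n in("side","scene","wrist"):
    D[n]=grab(n);s=ctrl.get_state();print(s["time"],s["position"].round(5),s["ft_force"].round(2),s["torque"].round(3),2*np.degrees(np.arctan2(s["tool_rot"][1],s["tool_rot"][0])),s["tool_rot"],s["joint_torque"][6])
cv2.imwrite("pics/w4.png",D["wrist"]["img"])
E
```

```text
22.175 [ 0.62558 -0.05798  0.1269 ] [ 1.04 -3.57  5.09] [-0.831 -0.075  0.368] 9.680108220093162 [3.12903492e+00 2.64955391e-01 2.90193540e-03] -0.41130462661385536
22.225 [ 0.62556 -0.05802  0.1269 ] [ 0.02 -3.17  5.03] [-0.854 -0.067  0.43 ] 9.678035096869964 [3.12898453e+00 2.64894111e-01 2.84596855e-03] -0.4110831208527088
22.275 [ 0.62554 -0.05795  0.12688] [ 0.47 -3.37  5.01] [-0.829 -0.081  0.435] 9.680835639206071 [3.12905565e+00 2.64977152e-01 2.79935742e-03] -0.41117699816823006
```

View pics/w4.png

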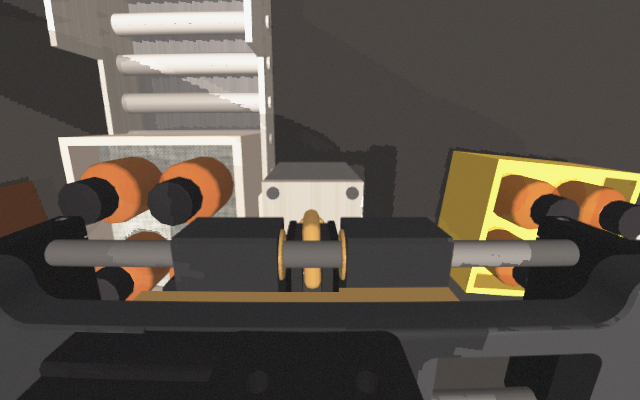

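The torque jumped to 0.43 N·m, so the stop is reached. I'll unload, open partly and lift clear.

Request:
drive_tool:
  rows:
    - [[0, 0, -0.001, -0.006, 255], [0, 0, -0.001, -0.01, 255], [0, 0, -0.001, -0.01, 170], [0, 0, -0.001, -0.01, 170], [0, 0, -0.001, -0.01, 170], [0, 0, -0.001, -0.01, 170], [0, 0, -0.001, -0.01, 170], [0, 0, -0.001, -0.01, 170]]

```text
time: 23.28
position: [0.6248, -0.0572, 0.1267]
tool_rot: [-3.126, -0.314, -0.0]
ft_force: [-0.3, -0.8, -0.1]
grip_width: 0.336
```

```bash
python3 - <<'E'
from h import *
D={}
for n in("side","scene","wrist"):
    D[n]=grab(n)
s=ctrl.get_state();print(s["time"],s["position"].round(5),s["ft_force"].round(2),s["torque"].round(3),s["grip_width"])
a=cv2.resize(D["side"]["img"][155:195,265:315],None,fx=8,fy=8,interpolation=cv2.INTER_CUBIC);b=cv2.resize(D["scene"]["img"][185:225,268:318],None,fx=8,fy=8,interpolation=cv2.INTER_CUBIC)
cv2.imwrite("pics/c15.png",np.hstack([a,b]))
E
```

```text
23.425 [ 0.62483 -0.05723  0.12669] [ 0.49  0.74 -0.46] [-0.083  0.033 -0.019] 0.33585291384028865
```

View pics/c15.png

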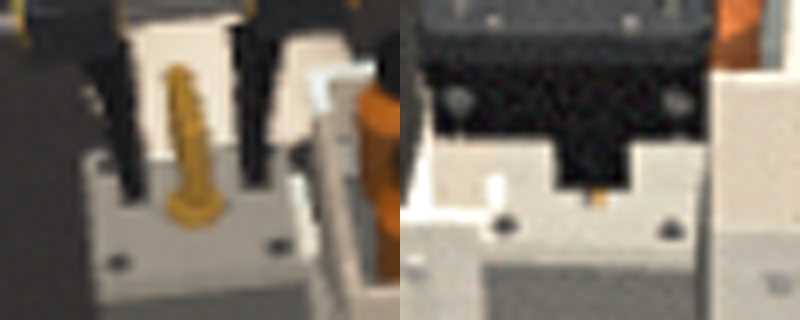

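Request:
drive_tool:
  rows:
    - [[0, 0, -0.05, 0, 170], [0, 0, -0.15, 0, 170], [0, 0, -0.3, 0, 170], [0, 0, -0.45, 0, 170], [0, 0, -0.45, 0, 200], [0, 0, -0.45, 0, 255]]

```text
time: 24.18
position: [0.6247, -0.0573, 0.2621]
tool_rot: [-3.126, -0.314, -0.001]
ft_force: [-0.3, 0.3, -0.7]
grip_width: 0.189
```

```bash
python3 - <<'E'
from h import *
import pickle
D={}
for n in("side","scene","wrist"):
    D[n]=grab(n)
D["st"]=ctrl.get_state()
pickle.dump(D,open("d4.pkl","wb"))
s=D["st"];print(s["time"],s["position"].round(5),s["tool_rot"],s["ft_force"].round(2),s["grip_width"],s["joint_positions"])
cv2.imwrite("pics/w5.png",D["wrist"]["img"])
a=cv2.resize(D["side"]["img"][140:290,260:390],None,fx=4,fy=4,interpolation=cv2.INTER_CUBIC);
cv2.imwrite("pics/c16.png",a)
E
```

```text
24.325 [ 0.62414 -0.05701  0.26045] [-3.12554486 -0.31417987  0.0033554 ] [ 0.01 -0.14 -0.39] 0.06148816837992015 [-0.47413713  0.29820959  0.65514093  1.49772186 -0.18210183  1.40963246
  0.38962496]
```

View pics/w5.png

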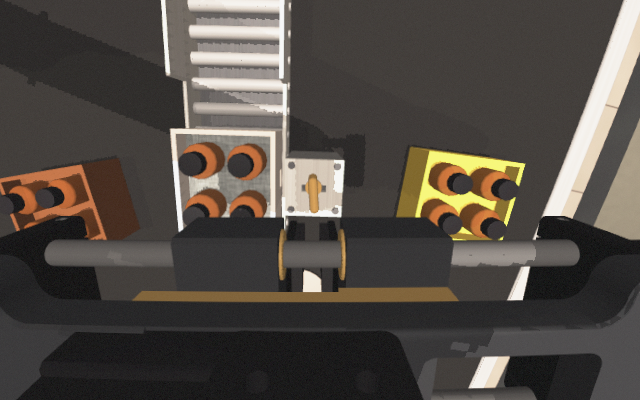

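View pics/c16.png

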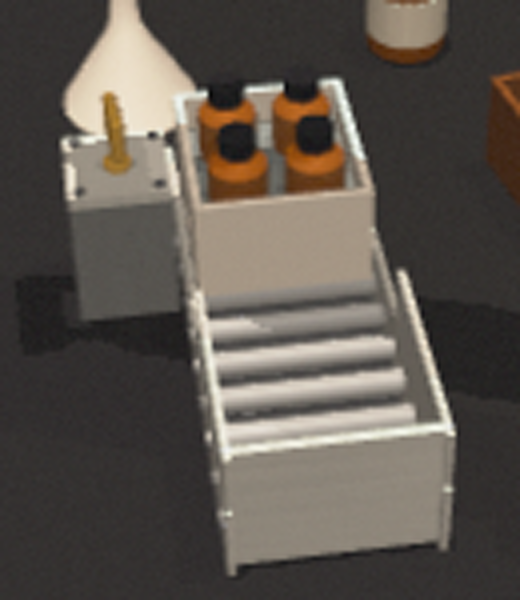

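```bash
python3 - <<'E'
from h import *
import pickle
D=pickle.load(open("d4.pkl","rb"));D0=pickle.load(open("d0.pkl","rb"))
f=lambda d,p,x0,y0,s,z:np.array([onz(d,(x+.5)/s-.5+x0,(y+.5)/s-.5+y0,z)[:2] for x,y in p])
def rep(n,r):
    e=np.roll(r,-1,0)-r;print(n,r.round(4).tolist(),r.mean(0).round(4),np.linalg.norm(e,axis=1).round(4),np.degrees(np.arctan2(e[:,1],e[:,0])).round(1))
rep("wrist front edge",f(D["wrist"],[(171,130),(276,129)],0,0,1,.106))
rep("tote side",f(D["side"],[(176,97),(342,82),(372,190),(198,207)],260,140,4,.106))
rep("tote scene",f(D0["scene"],[(78,46),(300,55),(295,178),(55,170)],260,160,5,.106))
rep("endplate side far/near",f(D["side"],[(228,458),(452,432)],260,140,4,.09))
rep("endplate scene",f(D0["scene"],[(637,82),(660,220)],260,160,5,.09))
rep("bow wrist",f(D["wrist"],[(312.5,178),(313.5,211)],0,0,1,.146))
rep("slot",f(D["wrist"],[(303,188),(327,188)],0,0,1,.1))
E
```

```text
wrist front edge [[0.4673, -0.0247], [0.5751, -0.0023]] [ 0.5212 -0.0135] [0.1101 0.1101] [  11.7 -168.3]
tote side [[0.5914, -0.1222], [0.4836, -0.1395], [0.4663, -0.0266], [0.5709, -0.0094]] [ 0.528  -0.0744] [0.1092 0.1142 0.106  0.1146] [-170.9   98.8    9.3  -79.7]
tote scene [[0.4869, -0.1435], [0.4681, -0.0229], [0.5761, -0.0029], [0.5964, -0.122]] [ 0.5319 -0.0728] [0.122  0.1098 0.1208 0.1116] [  98.8   10.5  -80.3 -168.9]
endplate side far/near [[0.5454, 0.1791], [0.4271, 0.1586]] [0.4862 0.1689] [0.12 0.12] [-170.2    9.8]
endplate scene [[0.4289, 0.1601], [0.5489, 0.1798]] [0.4889 0.1699] [0.1216 0.1216] [   9.3 -170.7]
bow wrist [[0.6209, -0.0382], [0.6283, -0.0696]] [ 0.6246 -0.0539] [0.0322 0.0322] [-76.8 103.2]
slot [[0.6146, -0.0594], [0.6406, -0.0542]] [ 0.6276 -0.0568] [0.0266 0.0266] [  11.5 -168.5]
```

```bash
python3 - <<'E'
from h import *
import pickle
D=pickle.load(open("d0.pkl","rb"))
print("funnel",onz(D["scene"],218,228,0.0),onz(D["side"],292,168,0.0)); print("bottle",onz(D["scene"],220,180,.02),onz(D["side"],361,145,.03),"brown",onz(D["scene"],288,158,.035))
E
```

```text
funnel [ 0.64020082 -0.26094129  0.        ] [ 0.63909675 -0.2484331   0.        ]
bottle [ 0.46018041 -0.32965867  0.02      ] [ 0.43301005 -0.32680259  0.03      ] brown [ 0.31789567 -0.15674013  0.035     ]
```

Request:
drive_tool:
  rows:
    - [[-0.03, 0.03, 0, 0.057, 255], [-0.1, 0.1, 0, 0.114, 255], [-0.2, 0.2, 0, 0.17, 255], [-0.3, 0.3, 0, 0.228, 255], [-0.332, 0.392, 0, 0.285, 255], [-0.332, 0.392, 0, 0.34, 255], [-0.332, 0.392, 0, 0.398, 255], [-0.332, 0.392, 0, 0.455, 255], [-0.332, 0.392, 0, 0.511, 255], [-0.332, 0.392, 0, 0.511, 255], [-0.332, 0.392, 0, 0.511, 255]]

```text
time: 25.7
position: [0.5504, -0.1921, 0.2612]
tool_rot: [2.4, -2.026, -0.001]
ft_force: [0.3, -0.5, 0.2]
grip_width: 0.007
```

Request:
drive_tool:
  rows:
    - [[0, 0, 0.15, 0, 255], [0, 0, 0.3, 0, 255], [0, 0, 0.45, 0, 255], [0, 0, 0.55, 0, 255], [0, 0, 0.55, 0, 255], [0, 0, 0.55, 0, 255]]

```text
time: 26.45
position: [0.5514, -0.1928, 0.0979]
tool_rot: [-2.398, 2.029, -0.003]
ft_force: [0.7, -0.3, 1.3]
grip_width: 0.006
```

```bash
python3 - <<'E'
from h import *
D={}
for n in("side","scene"):
    D[n]=grab(n)
s=ctrl.get_state();print(s["time"],s["position"].round(5),s["tool_rot"],s["ft_force"].round(2))
a=cv2.resize(D["side"]["img"][80:230,240:400],None,fx=2.5,fy=2.5,interpolation=cv2.INTER_CUBIC);b=cv2.resize(D["scene"]["img"][100:250,200:360],None,fx=2.5,fy=2.5,interpolation=cv2.INTER_CUBIC)
cv2.imwrite("pics/c17.png",np.hstack([a,b]))
E
```

```text
26.55 [ 0.55181 -0.19276  0.09841] [-2.39700679  2.02822721 -0.00395644] [-0.29 -1.    0.92]
```

View pics/c17.png

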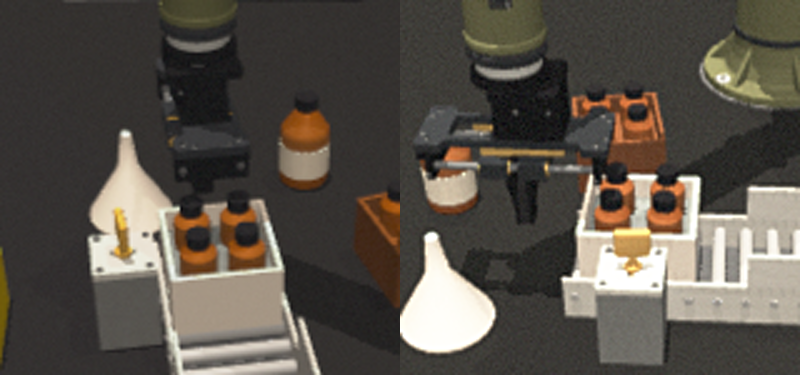

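Request:
drive_tool:
  rows:
    - [[-0.05, 0, 0, 0, 255], [-0.1, 0, 0, 0, 255], [-0.13, 0, 0, 0, 255], [-0.145, 0, 0, 0, 255], [-0.16, 0, 0, 0, 255], [-0.175, 0, 0, 0, 255], [-0.19, 0, 0, 0, 255], [-0.19, 0, 0, 0, 255]]

```text
time: 27.55
position: [0.5411, -0.1359, 0.0967]
tool_rot: [-2.398, 2.03, 0.0]
ft_force: [0.4, -0.9, 0.0]
grip_width: 0.006
```

```bash
python3 - <<'E'
from h import *
D={}
for n in("side","scene"):
    D[n]=grab(n)
s=ctrl.get_state();print(s["time"],s["position"].round(5),s["tool_rot"],s["ft_force"].round(2))
a=cv2.resize(D["side"]["img"][80:230,240:400],None,fx=2.5,fy=2.5,interpolation=cv2.INTER_CUBIC);b=cv2.resize(D["scene"]["img"][100:250,200:360],None,fx=2.5,fy=2.5,interpolation=cv2.INTER_CUBIC)
cv2.imwrite("pics/c18.png",np.hstack([a,b]))
E
```

```text
27.65 [ 0.54114 -0.13594  0.09664] [-2.39737052e+00  2.02991449e+00  5.65134507e-04] [-0.64  0.21 -0.31]
```

View pics/c18.png

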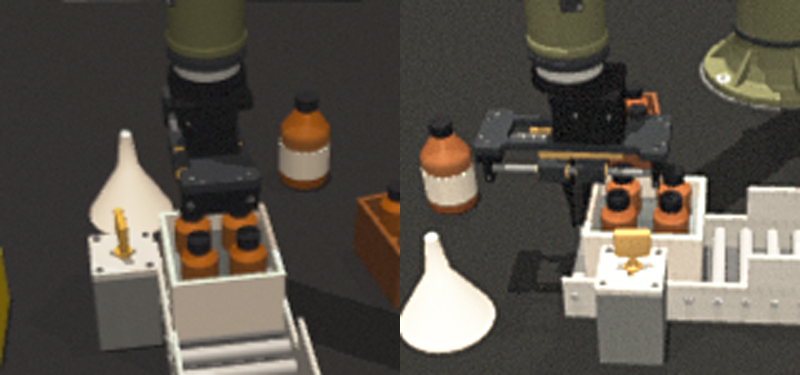

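Request:
drive_tool:
  rows:
    - [[-0.02, 0, 0, 0, 255], [-0.05, 0, 0, 0, 255], [-0.08, 0, 0, 0, 255], [-0.11, 0, 0, 0, 255], [-0.14, 0, 0, 0, 255], [-0.17, 0, 0, 0, 255], [-0.2, 0, 0, 0, 255], [-0.23, 0, 0, 0, 255], [-0.26, 0, 0, 0, 255], [-0.29, 0, 0, 0, 255], [-0.32, 0, 0, 0, 255], [-0.35, 0, 0, 0, 255], [-0.38, 0, 0, 0, 255], [-0.41, 0, 0, 0, 255], [-0.44, 0, 0, 0, 255], [-0.46, 0, 0, 0, 255], [-0.48, 0, 0, 0, 255], [-0.5, 0, 0, 0, 255], [-0.5, 0, 0, 0, 255]]

```text
time: 30.02
position: [0.5164, 0.0131, 0.0966]
tool_rot: [-2.398, 2.028, 0.001]
ft_force: [-0.5, -0.4, 0.1]
grip_width: 0.007
```

```bash
python3 - <<'E'
from h import *
D={}
for n in("side","scene"):
    D[n]=grab(n)
s=ctrl.get_state();print(s["time"],s["position"].round(5),s["tool_rot"],s["ft_force"].round(2))
a=cv2.resize(D["side"]["img"][130:290,240:400],None,fx=2.5,fy=2.5,interpolation=cv2.INTER_CUBIC);b=cv2.resize(D["scene"]["img"][100:260,250:410],None,fx=2.5,fy=2.5,interpolation=cv2.INTER_CUBIC)
cv2.imwrite("pics/c19.png",np.hstack([a,b]))
E
```

```text
30.125 [0.51645 0.01261 0.09661] [-2.39757053e+00  2.02891111e+00  8.75921405e-04] [-0.39 -0.38  0.12]
```

View pics/c19.png

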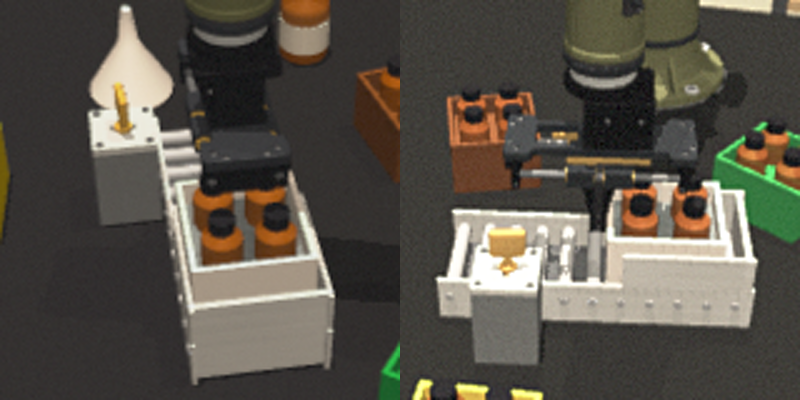

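Request:
drive_tool:
  rows:
    - [[-0.01, 0, 0, 0, 255], [-0.02, 0, 0, 0, 255], [-0.03, 0, 0, 0, 255], [-0.04, 0, 0, 0, 255], [-0.05, 0, 0, 0, 255], [-0.058, 0, 0, 0, 255], [-0.066, 0, 0, 0, 255], [-0.072, 0, 0, 0, 255], [-0.072, 0, 0, 0, 255]]

```text
time: 31.25
position: [0.5128, 0.0335, 0.0966]
tool_rot: [-2.398, 2.03, 0.0]
ft_force: [-0.6, -1.3, -0.2]
grip_width: 0.007
```

```bash
python3 - <<'E'
from h import *
D={}
for n in("side","scene"):
    D[n]=grab(n)
s=ctrl.get_state();print(s["time"],s["position"].round(5),s["tool_rot"],s["ft_force"].round(2))
a=cv2.resize(D["side"]["img"][180:290,290:390],None,fx=4,fy=4,interpolation=cv2.INTER_CUBIC);b=cv2.resize(D["scene"]["img"][160:240,300:400],None,fx=4,fy=4,interpolation=cv2.INTER_CUBIC)
b=cv2.copyMakeBorder(b,0,120,0,0,0)
cv2.imwrite("pics/c20.png",np.hstack([a,b]))
E
```

```text
31.35 [0.51282 0.03349 0.09664] [-2.39755796e+00  2.02961234e+00  6.03107108e-04] [-0.51 -0.9  -0.42]
```

View pics/c20.png

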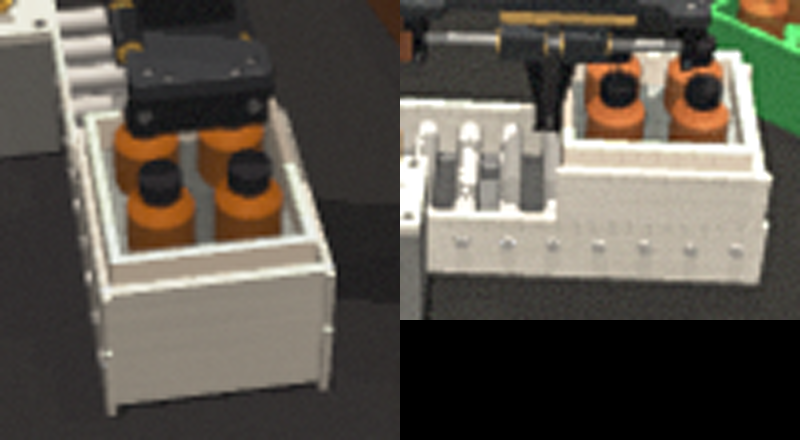

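Request:
drive_tool:
  rows:
    - [[-0.005, 0, 0, 0, 255], [-0.01, 0, 0, 0, 255], [-0.015, 0, 0, 0, 255], [-0.02, 0, 0, 0, 255], [-0.02, 0, 0, 0, 255]]

```text
time: 31.98
position: [0.5123, 0.0349, 0.0967]
tool_rot: [2.393, -2.031, 0.006]
ft_force: [0.5, -10.1, 0.2]
grip_width: 0.003
```

Request:
drive_tool:
  rows:
    - [[-0.004, 0, 0, 0, 255], [-0.008, 0, 0, 0, 255], [-0.01, 0, 0, 0, 255], [-0.01, 0, 0, 0, 255]]

```text
time: 32.48
position: [0.5123, 0.035, 0.0968]
tool_rot: [2.389, -2.032, 0.011]
ft_force: [2.2, -14.9, 0.1]
grip_width: 0.008
```

Contact at the end plate: 10 N rising to 15 N with no further travel. Backing off slowly, then retreating up.

Request:
drive_tool:
  rows:
    - [[0.01, 0, 0, 0, 255], [0.025, 0, 0, 0, 255], [0.04, 0, 0, 0, 255], [0.07, 0, 0, 0, 255], [0.12, 0, 0, 0, 255], [0.17, 0, 0, 0, 255], [0.2, 0, 0, 0, 255], [0.2, 0, -0.2, 0, 255], [0.2, 0, -0.4, 0, 255], [0.2, 0, -0.6, 0, 255], [0.2, 0, -0.6, 0, 255]]

```text
time: 33.85
position: [0.5241, -0.0177, 0.2814]
tool_rot: [-2.391, 2.025, -0.008]
ft_force: [0.5, 0.4, -0.3]
grip_width: 0.005
```

```bash
python3 - <<'E'
from h import *
import pickle
D={}
for n in("side","scene","wrist"):
    D[n]=grab(n)
s=ctrl.get_state();print(s["time"],s["position"].round(5),s["tool_rot"],s["ft_force"].round(2))
pickle.dump(D,open("d5.pkl","wb"))
a=cv2.resize(D["side"]["img"][160:290,270:390],None,fx=3.3,fy=3.3,interpolation=cv2.INTER_CUBIC);b=cv2.resize(D["scene"]["img"][160:260,260:400],None,fx=2.8,fy=2.8,interpolation=cv2.INTER_CUBIC)
b=cv2.copyMakeBorder(b,0,a.shape[0]-b.shape[0],0,0,0)
cv2.imwrite("pics/c21.png",np.hstack([a,b]));cv2.imwrite("pics/w6.png",D["wrist"]["img"])
cv2.imwrite("pics/s7.png",D["scene"]["img"])
E
```

```text
34.0 [ 0.52066 -0.01724  0.27558] [ 2.39689362e+00 -2.02940774e+00 -2.02859484e-03] [-0.73  0.51 -1.22]
```

View pics/c21.png

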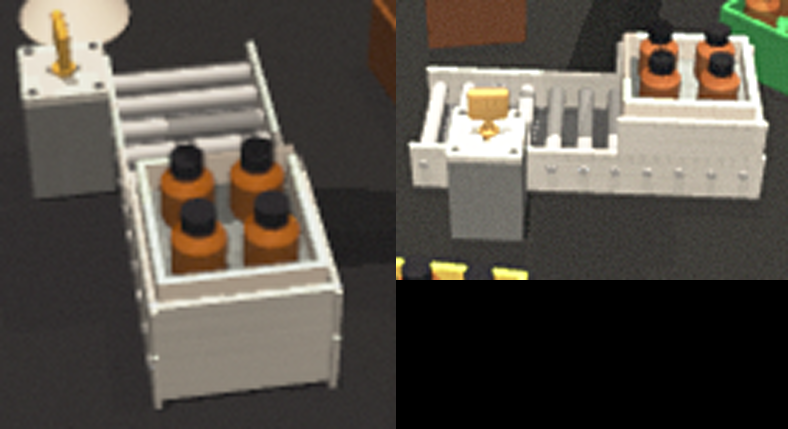

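View pics/s7.png

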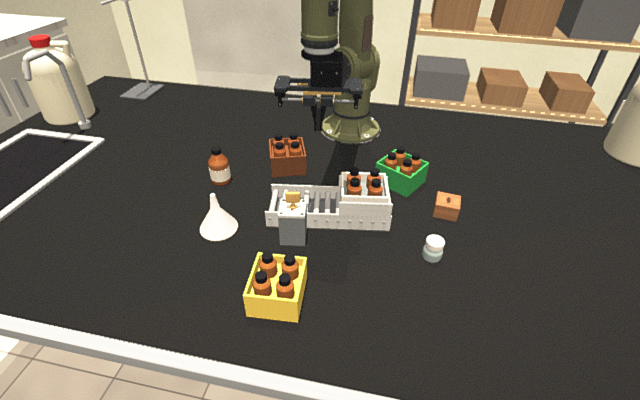

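View pics/w6.png

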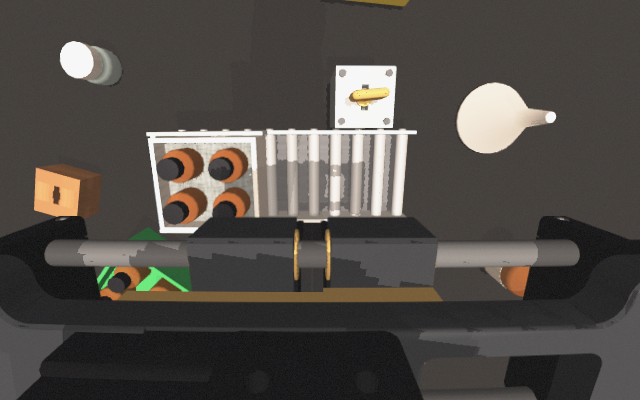

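```bash
python3 - <<'E'
from h import *
import pickle
D=pickle.load(open("d5.pkl","rb"));W=D["wrist"]
a=[onz(W,u,v,.146)[:2] for u,v in((349,100),(389,92))];b=[onz(W,u,v,.1)[:2] for u,v in((364.5,85),(364.5,109))]
an=lambda p:np.degrees(np.arctan2(*(p[1]-p[0])[::-1]))
print("bow",np.mean(a,0),an(a),"slot",np.mean(b,0),an(b), "diff rad",np.radians(an(a)-an(b))%np.pi)
f=lambda d,p,x0,y0,s,z:np.array([onz(d,(x+.5)/s-.5+x0,(y+.5)/s-.5+y0,z)[:2] for x,y in p])
u=np.array([-.167,.986])
t=f(D["side"],[(138,160),(298,148),(327,265),(160,292)],270,160,3.3,.106);e=f(D["side"],[(150,308),(341,288)],270,160,3.3,.09)
print("tote",t.mean(0),"front",(t[2:]@u).mean(),"plate outer top edge",(e@u).mean(),"rear wall from TCP",np.array([.5123,.035])@u+.015)
cv2.imwrite("pics/c22.png",cv2.resize(W["img"][120:240,135:275],None,fx=5,fy=5,interpolation=cv2.INTER_CUBIC))
s=ctrl.get_state();print(s["time"],s["qd"].round(3))
E
```

```text
bow [ 0.62188574 -0.05381699] -69.40009691851458 slot [ 0.62576399 -0.05713321] -168.2010437498223 diff rad 1.7244018262941785
tote [0.49760358 0.10438121] front 0.08041948688251459 plate outer top edge 0.08251392245917331 rear wall from TCP -0.0360441
34.0 [-0.001  0.014 -0.004  0.022  0.004 -0.001 -0.002]
```

View pics/c22.png

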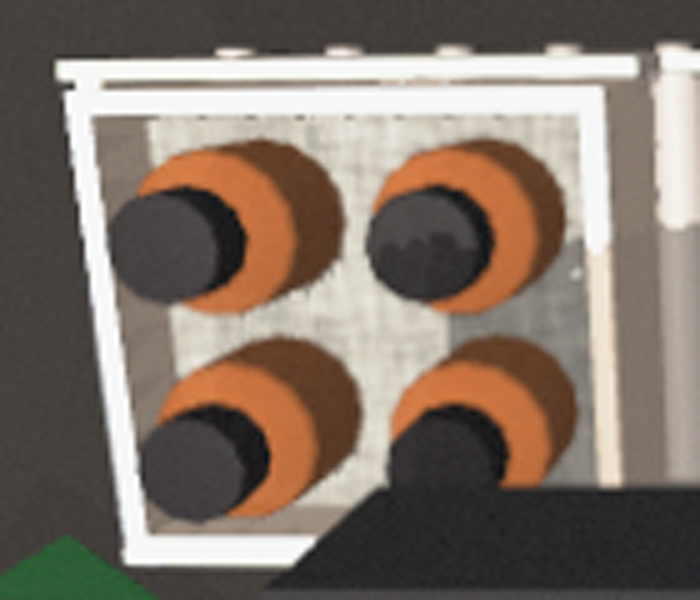

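```bash
python3 - <<'E'
from h import *
import pickle
D=pickle.load(open("d5.pkl","rb"))
a=cv2.resize(D["wrist"]["img"][60:135,325:405],(400,375),interpolation=cv2.INTER_CUBIC);b=cv2.resize(D["side"]["img"][155:200,265:313],(400,375),interpolation=cv2.INTER_CUBIC)
cv2.imwrite("pics/c23.png",np.hstack([a,b]))
E
```

```text
(no output)
```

View pics/c23.png

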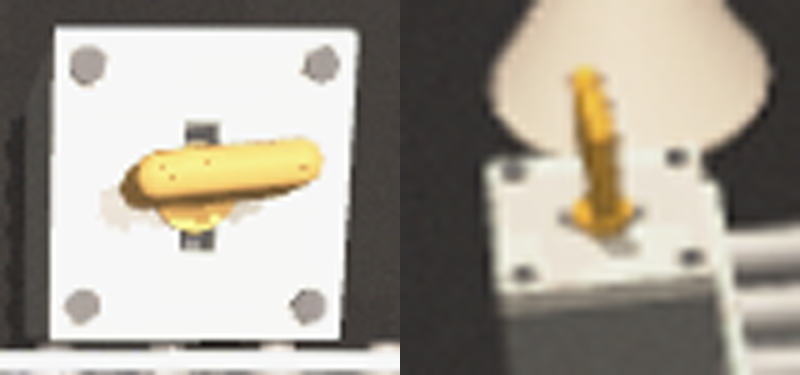

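The key is home and about 1.4 rad from the slot, the tote is against the end plate and the gripper is clear, so I'm handing in.

```bash
python3 - <<'E'
from h import *
print(ctrl.close_job())
E
```

```text
the job is handed in; nothing more can be done
None
```

I put the key fully home in the lock and turned it clockwise to its stop. I then rolled the white tote against the end plate, let go and handed the job in at about 34 s of the 69 s allowed; no verdict was reported.

**Key and lock:**
- I felt for the barrel mostly at under 5 N. The key dropped in about 0.85–0.9 rad from the keyhole slot.
- It stopped hard at the height I expected for fully home (TCP z 0.1268 m), with the collar on the plate in the pictures.
- Turning it, the torque jumped to about 0.43 N·m at the stop. By the tool angle that was about 1.5 rad from the slot or a little more, so I backed off slightly before letting go.

**Tote:** It rolled freely, then stopped with 10–15 N and no further travel. The last pictures show it flat in the bay, with its front edge about 2 mm from the end plate's outer edge.

**Bystanders:** The amber bottle, funnel and jar look unmoved in the pictures. I did not measure them again, and no contact was planned.

**Checks that disagreed:**
- **Key angle:** my picture estimates differed, at about 1.54 rad after release and 1.72 rad (1.42 folded) at the end. All are above the required 1.25.
- **Positions:** the cameras differed by 2–3 mm on the key and the keyhole.
- **Key tilt:** the key looks slightly tilted in its play.
- **Barrel feel:** forces of 2–3 N sideways and up to about 6 N downwards showed as the key dropped into the barrel, so I re-centred it there.

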